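Lock a cast's mounting plate into the model holder with its cam

ROBOT

A 6-joint arm with a two-finger parallel gripper is mounted at the origin on a cart in front of the work surface, level with it; the furniture and walls round the work are solid. World frame = base frame: x ahead of the robot, y to its left, z up, the work surface at z = 0. Lengths are in m, angles in rad, forces in N, time in s.
With the tool pointing down it reaches from about 0.35 to 0.775 m from the base axis. Payload 7.3 kg.
Tool frame: the origin (TCP) lies midway between the tips of the shut fingers; the grasp point (between the pads) lies 19 mm behind it; z points along the fingers, y is the direction in which the jaws open and shut (so a half turn about z gives the same grasp; the last joint's range is limited). The gripper opens to 92 mm and grips with 3 to 60 N. Pads are 19 mm wide; open, the fingers measure 130 mm over their backs; the gripper's body (75 mm by 190 mm) begins 47 mm behind the grasp point.
Start: joints at [1.148, 0.342, 1.524, -0, 1.275, -0.146], TCP at [0.143, 0.505, 0.227] pointing down, gripper open.
Joint ranges: [-2.53, 2.53], [-0.77, 2.02], [0.04, 2.7], [-1, 4.14], [0.28, 2.66], [-3.11, 3.11]. Speed limits (rad/s): [2.57, 2.57, 3.14, 3.14, 3.14, 3.14].

INTERFACE

Orientations are given as [roll, pitch, yaw] about the fixed x, y, z axes, in that order (R = Rz(yaw) Ry(pitch) Rx(roll)).
In Python, from cell import robot gives the robot as it stands.
- The arm moves only by the shell command python3 -m crank 'ROWS' [FORCE]. ROWS is a JSON object of lists of equal length, an entry for each row: "claw": the opening, from 0 (shut) to 1 (fully open); "delta_pos": the shift along the tool's x, y, z in units of 25 mm (1.0 is 25 mm), a list of three; "roll": the turn about the tool's z in units of 6 degrees (1.0 is 6 degrees). In form: {"claw": [claw, ...], "delta_pos": [[dx, dy, dz], ...], "roll": [roll, ...]}. A call has exactly 8 rows; each row is the pose to reach, as a shift and turn from the pose commanded when the call began, along the tool's axes at that moment; what a row does not reach only later rows make up. A row lasts 1/12 s, in which the tool goes at most 41.7 mm and 7.16 degrees, less where a joint would pass 70% of its speed; a pose out of reach is approached as far as the arm can. A call with a gripper value outside its range is refused whole. The fingers move at their own pace and stop on an object; FORCE is the grip in N (left out, the last holds). Time passes only in rows, so rows that repeat a pose let the fingers close, or fill a call up. It gives the time, the measured TCP pose, the force and the opening at its end, in the units of the state.
- robot.observe(): the state, without advancing time (a new reading comes with each control period).
- robot.read_camera(name): name is "side" or "top" or "wrist"; returns a dict with "color" (480x640x3 uint8, blue, green, red), "fx", "fy", "cx", "cy" (pixels), "k1" (the pictures are not rectified: a ray, as slopes to the right and down, at radius r is drawn at 1 + k1 r^2 times it, then the intrinsics apply), "rvec" (rotation vector, rad) and "tvec" (3), from world to camera coordinates, as OpenCV has them; the wrist camera has in their place "hand_eye" (4x4, takes a point from camera to tool coordinates, whose origin is the TCP and whose axes are the flange's). Camera axes: x right, y down, z forward; pixel columns grow to the right and rows downward; lengths in m; the calibration is good to about 2 mm. A picture is of the moment at which its call begins: read the wrist's pose just before it. There is no depth.
- robot.hand_in(): hands the job in, once; it reports no verdict.
The state is a dict: "time": time; "qpos": joint angles; "qvel": joint speeds; "joint_efforts": joint torques, N m; "tool_pos": TCP position; "tool_rot": TCP orientation; "contact_force": force on the tool from outside, world axes, zero at the start; "torque": the same for the moment, N m; "opening": finger opening in m.
Only numpy, scipy, OpenCV 4.12 (cv2) and the standard library are available. Lean on these libraries where they do the work, as an engineer would, in place of code of your own. Each camera call takes 0.05 s, during which the arm holds its last target.

TASK

Clamp the cast for milling: gently push its mounting plate along the model holder's guides until it meets the two sprung pins, then take the screwdriver from its wooden block and turn the slotted cam clockwise until it has drawn the plate home and snug against the steel rest buttons, without overtightening it. Put the screwdriver back upright in its hole in the block, and leave the other things on the bench where they are.

Things in the scene. Friction and masses are not known exactly. Their poses are not given: they have to be found in the camera images.
- holder: Model holder fixed on the worktop: aluminium base, x -42 to +84 mm, 92 mm wide; bed 10 mm high (x -41 to +36) between guide rails 22 mm high (inner faces y +-33.7 mm); behind it the cam housing, x +36 to +82, 78 mm wide, cover top 33 mm above the worktop. Origin on the worktop under the seated plate's centre; x along the rails towards the housing (the way the plate is pushed), z up.
- plate_home (a point): Point on the bed, 10 mm above the holder's origin: the plate's origin lies here when the plate is home on the rest buttons. Axes as the holder's.
- rest_buttons: Two steel rest buttons, 10 mm wide, on the housing's front at y +-26 mm, faces at the holder's x +33 mm; origin and axes are the holder's. Between them two brass ejector pins stand out 1.5 mm further; each presses back with 1.8 N when first touched, then 0.6 N more per mm, so a plate pushed against them and let go rests 1.5 to 3 mm short of home, where the cam can catch its bolt.
- plate: Loose grey plastic mounting plate, 66 x 66 x 12 mm, with a cream plaster cast fixed on it (29 mm high), 0.26 kg in all, 15 to 30 mm short of home. Origin at the centre of its underside, x the way it is pushed, z up; front edge at x -33 mm. A steel draw bolt sticks out behind, its head about 52 mm from the origin: up to 2 mm more or less, not reported, so the cam's tight angle differs too.
- cam (a joint): Cam angle, rad, growing clockwise from above; at 0 the slot lies along the holder's x. Starts open (-0.2 to 0.05), ends at 2.0, has 0.22 N m of friction and stays where left. It catches the bolt's head at 0.3 to 0.9 and is tight somewhere from 0.9 to 1.7, where the torque reaches about 0.45 N m; further turning raises it, and above about 0.55 N m (50 N on the rest buttons) the cam is overtightened.
- cam_slot (a point): Centre of the slot's mouth in the cam's steel disc, on the cam's axis (holder's x +57 mm, y 0), 30 mm above the worktop; the disc lies in a round 28 mm hole, 3 mm below the cover's top. Slot 18.6 mm long, 5.2 mm wide, 5 mm deep; x along the slot, z up; turns with the cam. A dark dot marks the slot end that points to the plate while the cam is open.
- driver: Loose stubby screwdriver, 122 mm long, 0.2 kg, upright in its block, blade down. Origin at the blade's end, z up the shank. Blade 16 mm wide along x, 3.5 mm thick along y, 10 mm long; shank 9 to 11 mm thick; steel collar 32 mm wide from z 58 to 66 mm; black flat-sided handle from z 66 to 122 mm, 26 mm along x and 22 mm along y (grip it across y).
- driver_block: Pale wooden bench block, 60 x 110 mm and 60 mm high, fixed on the worktop. Origin under its centre, long side along y, z up. Two 10 mm holes near its ends are empty. A steam cleaner 0.24 m tall stands behind it (its front at world x 0.57 m, from y -0.19 to +0.03 m).
- block_hole (a point): Mouth of the screwdriver's hole in the middle of the block's top, 60 mm above the worktop: 21 mm wide, right through. The screwdriver stands in it with its collar on the block, blade end 2 mm above the worktop.
- dish: Bystander: empty white eight-sided glass dish, 43 mm wide, 26 mm high; origin under its centre.
- tweezers_loose: Bystander: steel laboratory tweezers lying flat, 130 mm long; origin under its centre.
- cast_spare: Bystander: a second, white plaster cast, 62 x 70 x 29 mm, lying free on the worktop; origin under its centre.
- bur_stand: Bystander: bar of 85 x 32 mm with small burs standing in it, 46 mm high; origin under its centre.
Not all that is in view belongs to the job. Leave any orange look-alike of the driver alone.

How it is judged:
On the way, in this order (a step that is already met when the one before it is completed fails the run):
1. the plate has been pushed in to the sprung pins with the cam still open (x of plate in the frame of plate_home above -0.0045 m and value of joint cam below 0.4 rad), for 0.2 s.
2. the screwdriver has turned the cam until the plate bears on the rest buttons (value of joint cam above 0.7 rad and contact force between plate and rest_buttons above 12 N and contact force between driver and holder above 0.2 N), for 0.1 s.
At the end, for the whole second after the job is handed in: The plate is home within 1.5 mm, square within 0.04 rad and held on the rest buttons with over 10 N by the cam (past 0.7 rad); the screwdriver stands at rest in its hole, upright within 0.1 rad, within 8 mm of its centre, its blade end less than 8 mm above the worktop (x of plate in the frame of plate_home above -0.0015 m and angle between the x axis of plate and the x axis of holder, either way round below 0.04 rad and contact force between plate and rest_buttons above 10 N and value of joint cam above 0.7 rad and horizontal distance between driver and block_hole below 0.008 m and height (world z) of driver below 0.008 m and angle between driver's own z axis and vertical below 0.1 rad and linear speed of driver below 0.02 m/s); the robot touches nothing.
It fails at once if the cam is overtightened: more than 50 N between plate and rest buttons (contact force between plate and rest_buttons above 50 N).
It fails at once if the plate is rammed: the gripper presses on it with more than 25 N (contact force between the fingers and plate above 25 N).
It fails at once if a bystander (dish, tweezers, spare cast or bur stand) is moved more than 30 mm (distance of any of dish, tweezers_loose, cast_spare, bur_stand from where it was at the start of the episode above 0.03 m).
It also fails if it takes over 72 s, if anything falls off the work surface, if the arm or the gripper's body presses on something with over 40 N, if the wrist force passes 120 N, or if a joint passes its speed limit or range.

## Working session

There is one attempt and no reset: what is moved stays moved. The work goes in short steps, Python scripts to look and compute and a shell command to move; the robot and the scene stay as the last step left them, time stands still between calls to the robot, and variables do not carry over. Pictures are saved under pics/ and viewed, and the job is handed in when it is done.

```bash
ls; mkdir -p pics; python3 - <<'E'
from cell import robot
import cv2
print(robot.observe())
for n in ("side","top","wrist"):
    d=robot.read_camera(n); cv2.imwrite(f"pics/{n}0.png",d.pop("color")); print(n,d)
E
```

```text
pics
{'time': 0.0, 'qpos': array([ 1.14800923e+00,  3.42689979e-01,  1.52501981e+00, -3.23303290e-05,
        1.27542558e+00, -1.46002164e-01]), 'qvel': array([ 9.81835498e-04,  1.57305129e-03, -6.01264293e-04, -5.95371241e-04,
        4.20026433e-05,  2.78858717e-03]), 'joint_efforts': array([-3.94624039e-04, -4.31230259e+01, -2.44220066e+01,  7.17854965e-02,
        5.58582775e-02, -1.40252309e-04]), 'tool_pos': array([0.14327932, 0.50463491, 0.226061  ]), 'tool_rot': array([-3.14006186e+00, -1.93853294e-04,  2.86481701e+00]), 'contact_force': array([ 0.67011409,  0.04540294, -0.86318168]), 'torque': array([ 0.00151821, -0.02847999,  0.02387186]), 'opening': 0.09176620719805109}
side {'fx': 447.2368331677124, 'fy': 447.2368331677124, 'cx': 324.2078060438426, 'cy': 234.05078203170868, 'k1': 0.0008638932132932175, 'rvec': array([ 2.12703615, -0.68284   ,  0.31272048]), 'tvec': array([-0.42690412,  0.30324754,  0.68864358])}
top {'fx': 623.4872287459835, 'fy': 623.4872287459835, 'cx': 318.85618926901753, 'cy': 240.5868343147311, 'k1': -0.14956661915251201, 'rvec': array([ 2.21898282, -2.17312795,  0.04873473]), 'tvec': array([0.06792604, 0.57161023, 1.38067413])}
wrist {'fx': 411.63358120834147, 'fy': 411.63358120834147, 'cx': 321.84223986836804, 'cy': 238.17208110855262, 'k1': -0.04361313259486744, 'hand_eye': array([[-1.04397152e-04, -9.60621261e-01, -2.77861083e-01,
         7.43659819e-02],
       [ 9.99999964e-01, -3.20277128e-05, -2.64990856e-04,
         3.26206011e-04],
       [ 2.45656595e-04, -2.77861101e-01,  9.60621230e-01,
        -1.57075370e-01],
       [ 0.00000000e+00,  0.00000000e+00,  0.00000000e+00,
         1.00000000e+00]])}
```

View pics/side0.png

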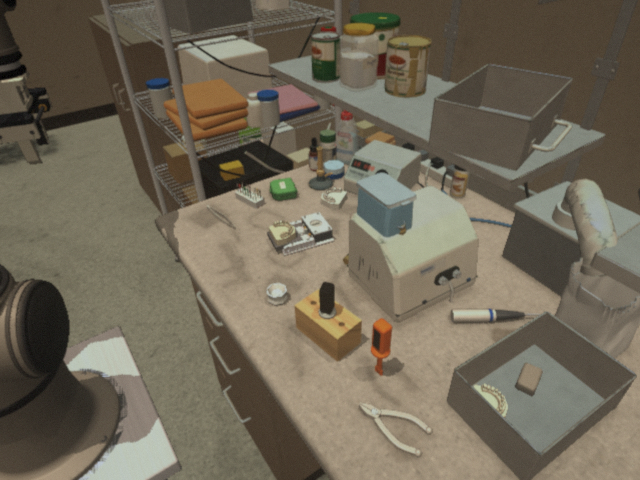

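View pics/top0.png

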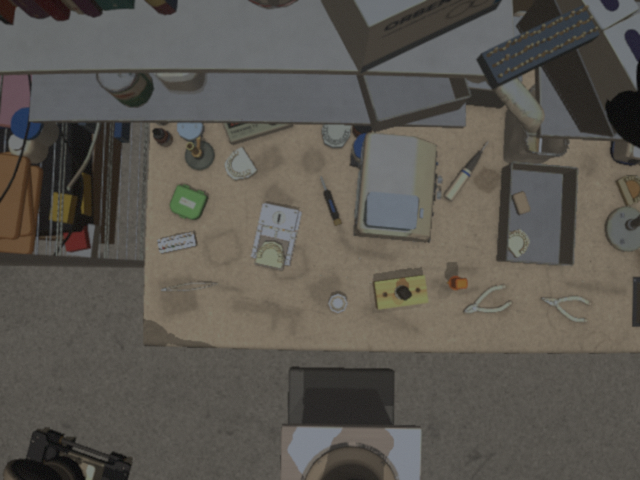

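View pics/wrist0.png

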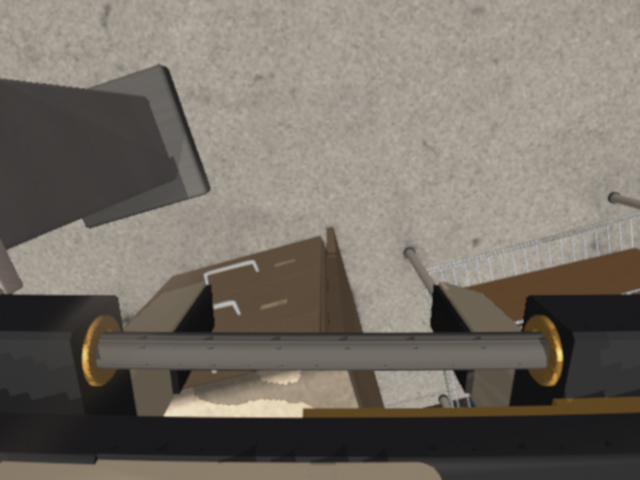

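The side and top pictures show the holder near top pixel (276,237) with its housing to the upper right, the block near (401,291) with the black driver, the orange look-alike at (458,283) and the dish at (338,301). I'll build helpers and zoom in.

```bash
cat > h.py <<'E'
import numpy as np, cv2
from scipy.spatial.transform import Rotation as Ro
from cell import robot
def cam(name):
    s=robot.observe(); d=robot.read_camera(name)
    if name=="wrist":
        T=np.eye(4);T[:3,:3]=Ro.from_euler('xyz',s["tool_rot"]).as_matrix();T[:3,3]=s["tool_pos"]
        M=T@d["hand_eye"]; d["Rcw"]=M[:3,:3]; d["C"]=M[:3,3]
    else:
        R=cv2.Rodrigues(d["rvec"])[0]; d["Rcw"]=R.T; d["C"]=-R.T@d["tvec"]
    return d
def ray(d,u,v):
    x=(u-d["cx"])/d["fx"]; y=(v-d["cy"])/d["fy"]; xd,yd=x,y
    for _ in range(20):
        f=1+d["k1"]*(x*x+y*y); x,y=xd/f,yd/f
    r=d["Rcw"]@np.array([x,y,1]); return d["C"],r/np.linalg.norm(r)
def onz(d,u,v,z):
    C,r=ray(d,u,v); return C+r*(z-C[2])/r[2]
def proj(d,P):
    p=d["Rcw"].T@(np.asarray(P)-d["C"]); x,y=p[:2]/p[2]; f=1+d["k1"]*(x*x+y*y)
    return d["cx"]+d["fx"]*x*f, d["cy"]+d["fy"]*y*f
def tri(d1,p1,d2,p2):
    C1,r1=ray(d1,*p1);C2,r2=ray(d2,*p2)
    A=np.stack([r1,-r2],1); t=np.linalg.lstsq(A,C2-C1,rcond=None)[0]
    a=C1+r1*t[0];b=C2+r2*t[1]; return (a+b)/2,np.linalg.norm(a-b)
def crop(d,x0,y0,x1,y1,k,fn):
    im=cv2.resize(d["color"][y0:y1,x0:x1],None,fx=k,fy=k,interpolation=cv2.INTER_CUBIC); cv2.imwrite(fn,im)
E
python3 - <<'E'
from h import *
d=cam("top")
crop(d,230,190,310,280,6,"pics/t_hold.png"); crop(d,320,250,480,320,5,"pics/t_blk.png")
for n,u,v,z in [("plate",270,255,.02),("house",278,220,.033),("blk",401,291,.06),("driver",404,293,.122),("dish",338,302,.02),("tweez",187,286,0),("bur",177,242,.02),("gr",187,202,.02)]:
    print(n,onz(d,u,v,z).round(4))
E
```

```text
plate [0.5354 0.1879 0.02  ]
house [0.6128 0.171  0.033 ]
blk [ 0.4626 -0.1     0.06  ]
driver [ 0.4605 -0.0982  0.122 ]
dish [0.4343 0.0345 0.02  ]
tweez [0.4614 0.3768 0.    ]
bur [0.56   0.3981 0.02  ]
gr [0.6505 0.3783 0.02  ]
```

View pics/t_hold.png

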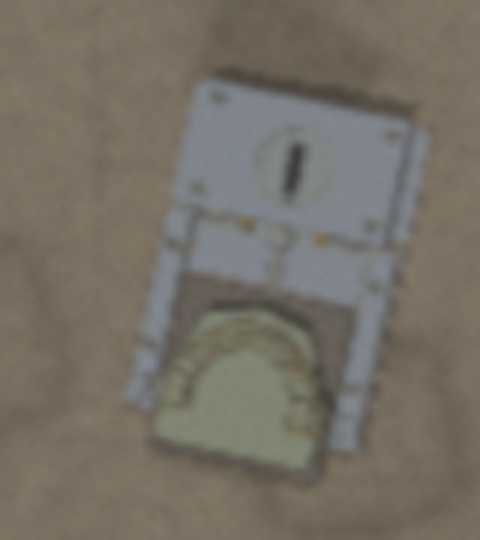

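View pics/t_blk.png

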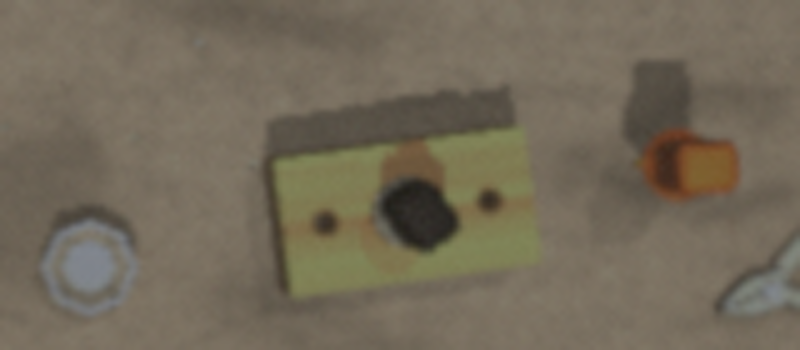

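```bash
python3 -m crank '{"claw":[0,0,0,0,0,0,0,0],"delta_pos":[[-13,-5.4,0],[-13,-5.4,0],[-13,-5.4,0],[-13,-5.4,0],[-13,-5.4,0],[-13,-5.4,0],[-13,-5.4,0],[-13,-5.4,0]],"roll":[-1,-1,-1,-1,-1,-1,-1,-1]}' 20; python3 -c "
from h import *
print(robot.observe()['qpos'])"
```

```text
time: 0.87
tool_pos: [0.4056, 0.2965, 0.2268]
tool_rot: [3.141, -0.0, 2.97]
contact_force: [1.4, 1.1, -1.2]
opening: 0.0432
[ 4.78364823e-01  3.00671178e-01  1.58436017e+00  1.53439491e-04
  1.25649277e+00 -9.20386704e-01]
```

```bash
python3 -m crank '{"claw":[0,0,0,0,0,0,0,0],"delta_pos":[[-6.9,-3.5,0],[-6.9,-3.5,0],[-6.9,-3.5,0],[-6.9,-3.5,0],[-6.9,-3.5,0],[-6.9,-3.5,0],[-6.9,-3.5,0],[-6.9,-3.5,0]],"roll":[0,0,0,0,0,0,0,0]}'; python3 -c "
from h import *
d=cam('wrist'); cv2.imwrite('pics/w1.png',d['color']); print(robot.observe()['tool_pos'],robot.observe()['tool_rot'],robot.observe()['torque'])"
```

```text
time: 1.53
tool_pos: [0.5587, 0.1826, 0.2263]
tool_rot: [3.142, -0.001, 2.969]
contact_force: [0.6, 0.1, -0.2]
opening: 0.0004
[0.55845486 0.18306369 0.22657803] [ 3.14149424e+00 -9.65745679e-04  2.97034237e+00] [ 0.04417715 -0.0368989  -0.01173272]
```

View pics/w1.png

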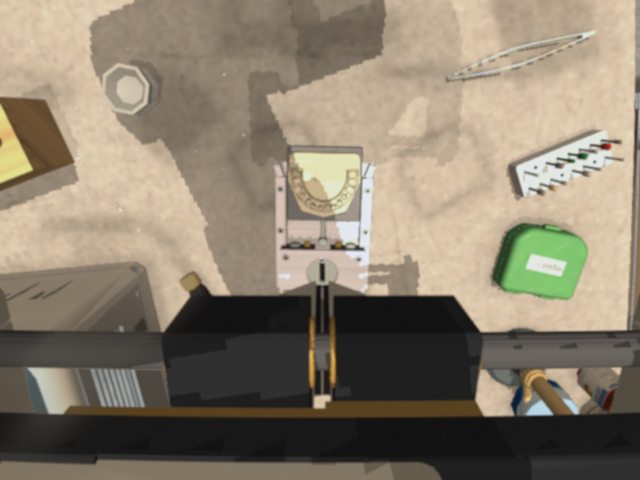

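```bash
python3 -c "
from h import *
d=cam('wrist'); crop(d,265,140,385,295,5,'pics/w1c.png')"
```

```text
(no output)
```

View pics/w1c.png

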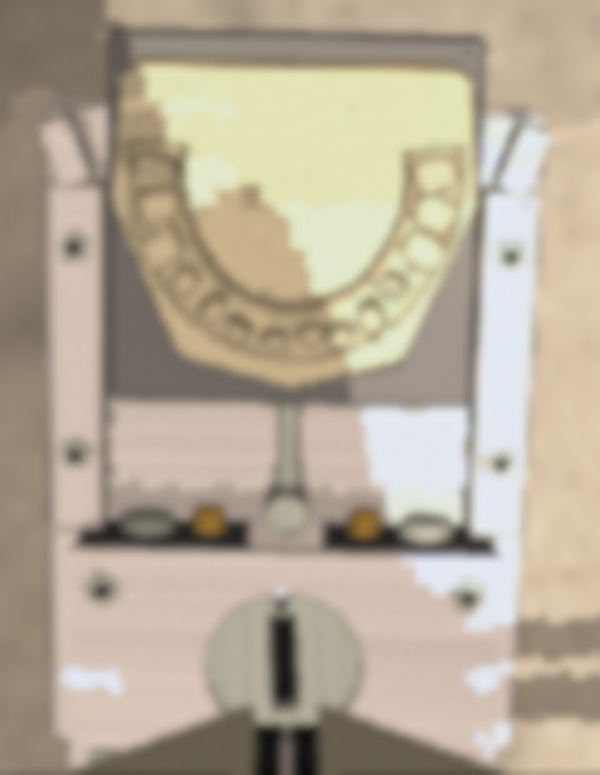

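```bash
python3 -c "
from h import *
d=cam('wrist')
P=lambda u,v,z: onz(d,265+u/5,140+v/5,z)
L=[('Lr1',73,247,.022),('Lr2',73,452,.022),('Rr1',510,255,.022),('Rr2',500,462,.022),('C1',100,588,.033),('C2',467,598,.033),('disc',284,664,.030),('s1',283,617,.03),('s2',285,705,.03),('pf1',112,33,.022),('pf2',483,38,.022),('pb1',107,400,.022),('pb2',470,403,.022)]
Q={}
for n,u,v,z in L:
  p=P(u,v,z);Q[n]=p;print(n,p.round(4))
an=lambda a,b:np.arctan2(*(Q[b]-Q[a])[[1,0]])
print('rails',an('Lr1','Lr2'),an('Rr1','Rr2'),'cross',an('Lr1','Rr1')-np.pi/2,an('Lr2','Rr2')-np.pi/2,an('C1','C2')-np.pi/2,'slot',an('s1','s2'),'pl',an('pf1','pf2')-np.pi/2,an('pb1','pb2')-np.pi/2)
print(np.linalg.norm(Q['pf1']-Q['pf2']),np.linalg.norm(Q['pf1']-Q['pb1']))
m=lambda *a:sum(Q[i] for i in a)/len(a)
r=m('Lr1','Lr2','Rr1','Rr2');c=m('C1','C2');print(r,c,np.arctan2(*(Q['disc']-r)[[1,0]]))
yaw=an('Rr1','Rr2')
print('plate centre',m('pf1','pf2','pb1','pb2'))
"
```

```text
Lr1 [0.5376 0.1491 0.022 ]
Lr2 [0.5745 0.1417 0.022 ]
Rr1 [0.5522 0.2252 0.022 ]
Rr2 [0.5895 0.2181 0.022 ]
C1 [0.5974 0.1432 0.033 ]
C2 [0.6105 0.208  0.033 ]
disc [0.6186 0.1731 0.03  ]
s1 [0.6095 0.1745 0.03  ]
s2 [0.6266 0.1719 0.03  ]
pf1 [0.5023 0.1631 0.022 ]
pf2 [0.514 0.226 0.022]
pb1 [0.566  0.1497 0.022 ]
pb2 [0.5777 0.2143 0.022 ]
rails -0.1986066697809547 -0.18883734378152273 cross -0.18914771631681138 -0.1949881079311062 -0.19950551500057112 slot -0.1494585635710342 pl -0.1838445619168967 -0.17922137304004515
0.06398725783065953 0.06509900938422453
[0.56343957 0.18355435 0.022     ] [0.60398654 0.17556562 0.033     ] -0.1870918667084147
plate centre [0.53996114 0.18827582 0.022     ]
```

The wrist crop shows the holder with slot, plate and rails clearly: yaw ≈ −0.193, cam axis (0.619, 0.173), holder origin ≈ (0.563, 0.184). The plate is about 23 mm short and the cam angle is ≈ −0.04, both inside the stated ranges. Now down in front of the plate.

```bash
python3 -m crank '{"claw":[0,0,0,0,0,0,0,0],"delta_pos":[[1.6,0.1,0],[3.3,0.1,0],[3.3,0.1,1.5],[3.3,0.1,3],[3.3,0.1,4.5],[3.3,0.1,6],[3.3,0.1,7.3],[3.3,0.1,7.8]],"roll":[0.2,0.2,0.2,0.2,0.2,0.2,0.2,0.2]}' 20; python3 -c "
from h import *
d=cam('wrist'); cv2.imwrite('pics/w2.png',d['color']); 
d=cam('side'); crop(d,220,170,400,300,4,'pics/s2.png');s=robot.observe();print(s['tool_pos'],s['tool_rot'],s['contact_force'])"
```

```text
time: 2.35
tool_pos: [0.4753, 0.1991, 0.0281]
tool_rot: [-3.139, -0.005, 2.95]
contact_force: [-0.3, -0.6, 0.1]
opening: 0.0006
[0.47616758 0.19922023 0.02965932] [-3.13949712 -0.00473563  2.94999565] [-0.08660164 -0.44382703  0.98204529]
```

View pics/w2.png

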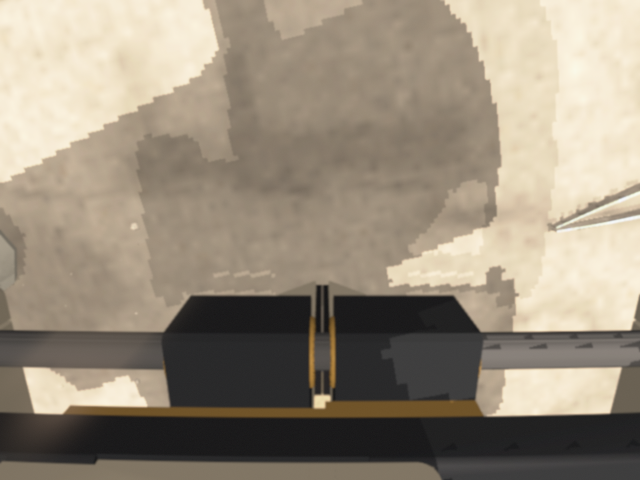

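View pics/s2.png

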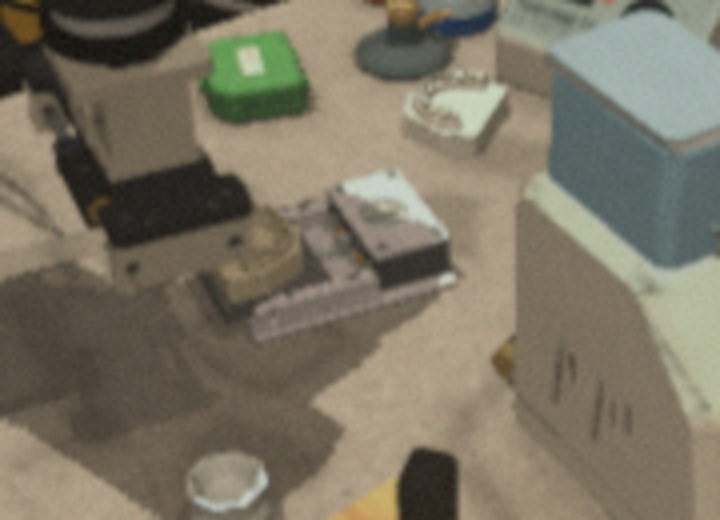

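```bash
python3 -m crank '{"claw":[0,0,0,0,0,0,0,0],"delta_pos":[[0,0.07,0.6],[-0.2,0.07,0.6],[-0.4,0.07,0.6],[-0.6,0.07,0.6],[-0.8,0.07,0.6],[-1,0.07,0.6],[-1.1,0.07,0.6],[-1.2,0.07,0.6]],"roll":[0,0,0,0,0,0,0,0]}' 20; python3 -c "
from h import *
d=cam('top'); crop(d,230,190,310,280,6,'pics/t3.png')
d=cam('side'); crop(d,220,170,360,290,4,'pics/s3.png');s=robot.observe();print(s['tool_pos'],s['tool_rot'],s['contact_force'])"
```

```text
time: 3.12
tool_pos: [0.5088, 0.1947, 0.017]
tool_rot: [3.141, 0.0, 2.948]
contact_force: [-0.5, 0.2, 0.2]
opening: 0.0004
[0.50885831 0.19475973 0.01685002] [3.14129386e+00 5.64866946e-04 2.94827241e+00] [0.05066691 0.42132309 1.09199471]
```

View pics/s3.png

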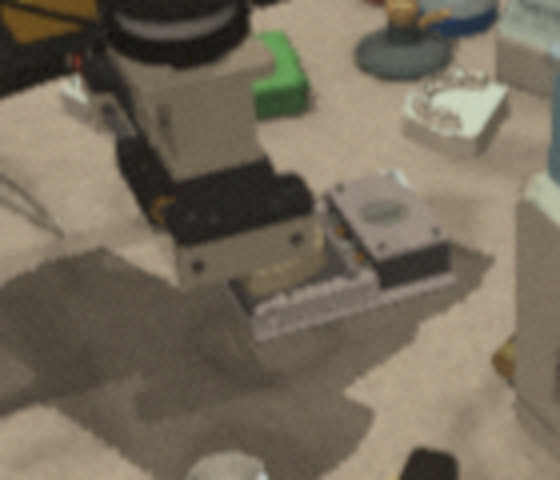

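View pics/t3.png

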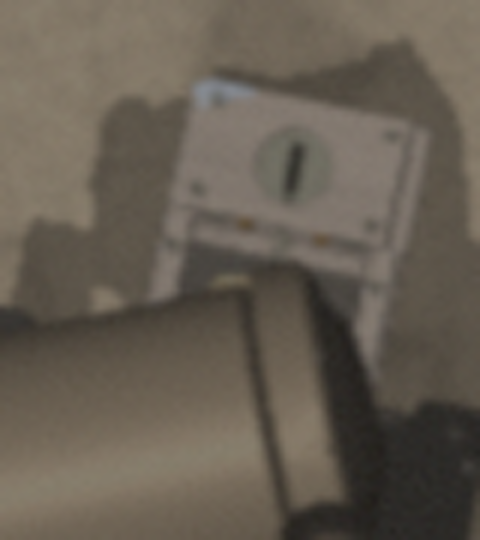

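```bash
python3 -m crank '{"claw":[0,0,0,0,0,0,0,0],"delta_pos":[[-0.08,0,0],[-0.16,0,0],[-0.22,0,0],[-0.28,0,0],[-0.32,0,0],[-0.36,0,0],[-0.39,0,0],[-0.39,0,0]],"roll":[0,0,0,0,0,0,0,0]}' 20; python3 -c "
from h import *
d=cam('top'); crop(d,230,190,310,280,6,'pics/t4.png')
s=robot.observe();print(s['tool_pos'],s['tool_rot'],s['contact_force'])
h=(s['tool_pos']-[.5627,.1840,0])[:2];print(h@[.981,-.192],h@[.192,.981])"
```

```text
time: 3.88
tool_pos: [0.5172, 0.193, 0.0166]
tool_rot: [-3.141, -0.002, 2.949]
contact_force: [-3.2, 0.2, 1.0]
opening: 0.0001
[0.51726397 0.1930521  0.01657021] [-3.14128876e+00 -1.28095450e-03  2.94865583e+00] [-2.26941324  1.12990167  0.85670156]
-0.04631075145713302 0.0001563965705551094
```

View pics/t4.png

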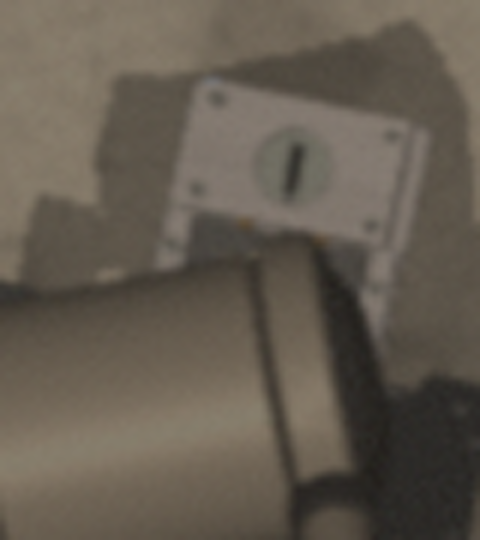

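```bash
python3 -m crank '{"claw":[0,0,0,0,0,0,0,0],"delta_pos":[[-0.02,0,0],[-0.04,0,0],[-0.06,0,0],[-0.08,0,0],[-0.1,0,0],[-0.1,0,0],[-0.1,0,0],[-0.1,0,0]],"roll":[0,0,0,0,0,0,0,0]}' 20; python3 -c "
from h import *
d=cam('top'); crop(d,230,190,310,280,6,'pics/t5.png')
for i in range(3):
  cam('wrist');s=robot.observe();print(s['tool_pos'],s['tool_rot'],s['contact_force'])
h=(s['tool_pos']-[.5627,.1840,0])[:2];print(h@[.981,-.192],h@[.192,.981])"
```

```text
time: 4.6
tool_pos: [0.5187, 0.1927, 0.0164]
tool_rot: [-3.141, -0.003, 2.949]
contact_force: [-6.7, 1.3, 3.4]
opening: 0.0006
[0.51874593 0.19266502 0.01645799] [-3.14081483 -0.00320288  2.94872946] [-6.72632095  1.69693132  3.28979614]
[0.5187371  0.19265023 0.01644186] [-3.14079821 -0.00323489  2.94868148] [-7.28784507  0.6584581   3.18585044]
[0.51874684 0.19267692 0.0164534 ] [-3.14080599 -0.00317436  2.94875735] [-7.5196408   1.3228371   3.09759585]
-0.044784021350039595 7.305405697855918e-05
```

View pics/t5.png

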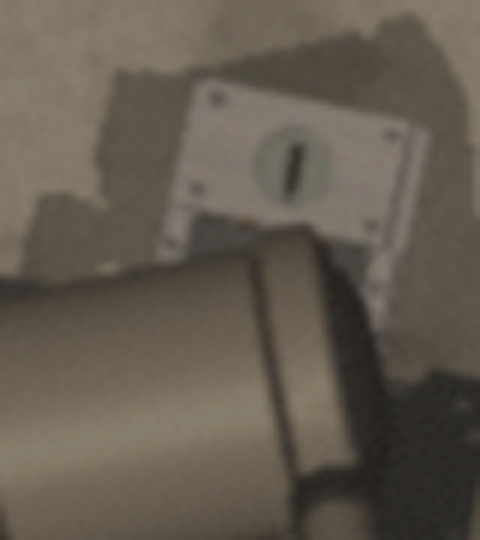

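The plate is on the pins: steady force ≈ 7 N and no gap left at the pins in the picture. Retreat and go look at the driver.

```bash
python3 -m crank '{"claw":[0,0,0,0,0,0,0,0],"delta_pos":[[0.6,0,0],[1.5,0,0],[1.5,0,-1.4],[1.5,0,-3],[1.5,0,-4.6],[1.5,0,-6.2],[1.5,-1.2,-7.8],[1.5,-2.5,-9.3]],"roll":[0,0,0,0,0,0,0,0]}' 20; python3 -m crank '{"claw":[0,0.5,0.5,0.5,0.5,0.5,0.5,0.5],"delta_pos":[[-0.7,-1.5,0],[-1.4,-3,0],[-1.4,-4.5,0],[-1.4,-6,0],[-1.4,-7.5,0],[-1.4,-9.3,0],[-1.4,-9.3,0],[-1.4,-9.3,0]],"roll":[0,0,0,0,0,0,0,0]}'; python3 -c "
from h import *
d=cam('wrist'); cv2.imwrite('pics/w6.png',d['color']); s=robot.observe(); print(s['tool_pos'],s['tool_rot'],s['torque'],s['qpos'])
d=cam('top'); crop(d,230,190,310,280,6,'pics/t6.png')"
```

```text
time: 5.47
tool_pos: [0.4745, 0.1489, 0.2396]
tool_rot: [3.14, 0.004, 2.951]
contact_force: [1.0, -0.2, 0.6]
opening: 0.0006
time: 6.13
tool_pos: [0.4636, -0.0888, 0.2372]
tool_rot: [-3.141, 0.002, 2.944]
contact_force: [1.4, 0.3, 0.4]
opening: 0.0429
[ 0.46371791 -0.08713416  0.23709608] [3.14156294e+00 1.58028089e-03 2.94575672e+00] [ 0.03939489 -0.03629705  0.02616744] [-3.48559531e-01  2.34776203e-01  1.64588387e+00  2.83413285e-04
  1.25937523e+00 -1.72360658e+00]
```

View pics/w6.png

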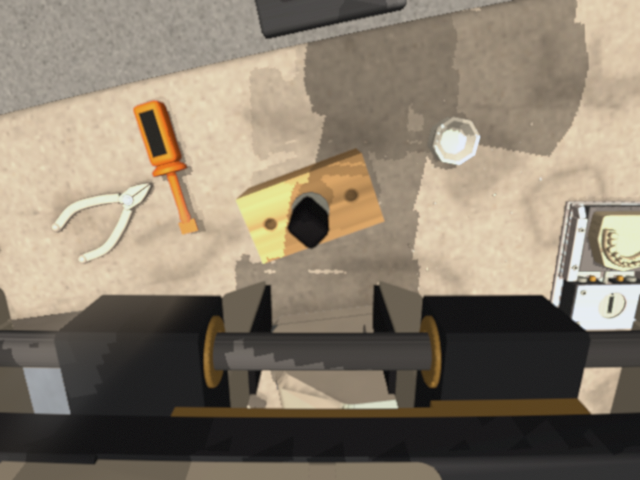

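View pics/t6.png

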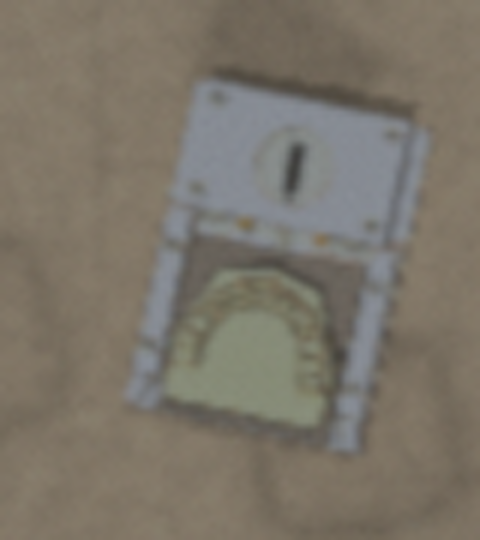

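```bash
python3 -c "
from h import *
d=cam('wrist'); crop(d,540,190,640,335,5,'pics/w6c.png'); crop(d,230,140,400,280,4,'pics/w6b.png')
d=cam('side'); crop(d,250,200,345,260,7,'pics/s6.png')"
```

```text
(no output)
```

View pics/w6c.png

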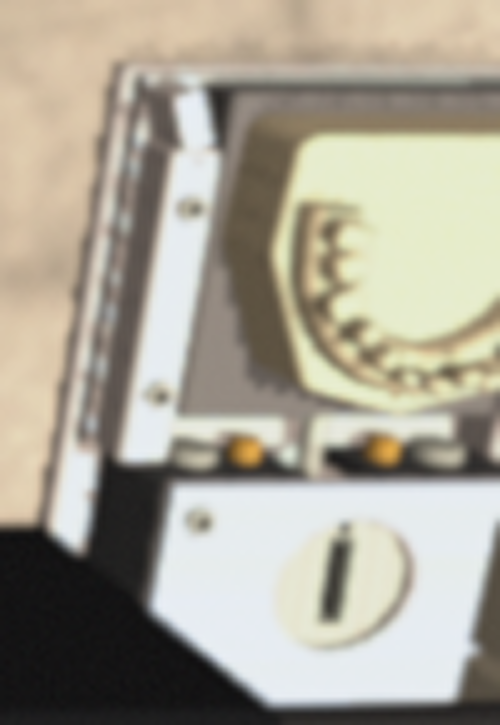

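View pics/w6b.png

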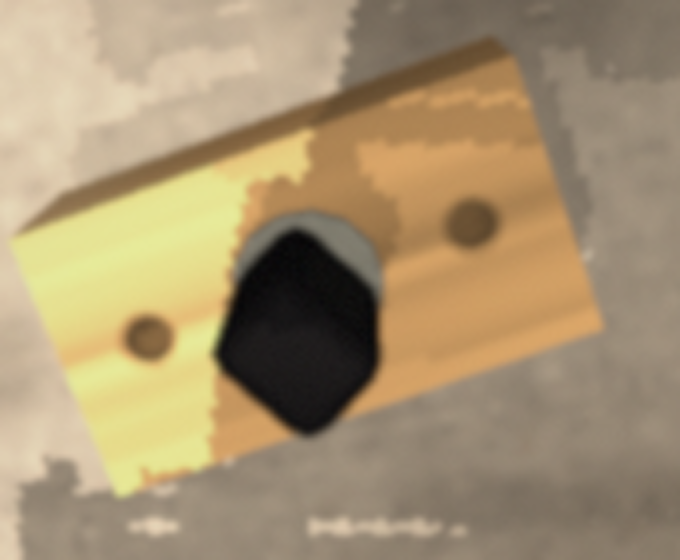

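View pics/s6.png

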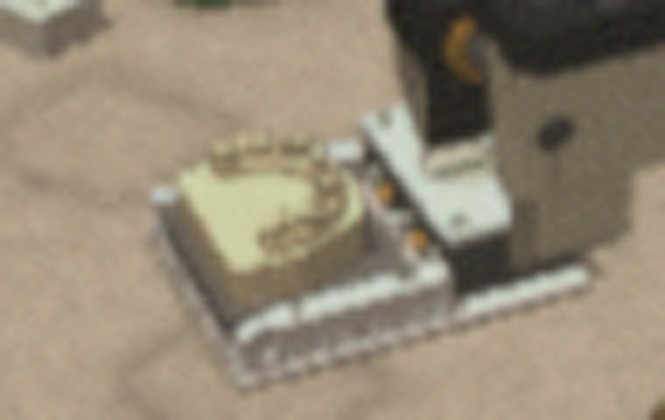

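```bash
python3 -c "
from h import *
d=cam('wrist')
O=np.array([.5627,.1840])
def H(u,v,z):
  p=onz(d,540+u/5,190+v/5,z)[:2]-O; return (p@[.981,-.192]*1000).round(1),(p@[.192,.981]*1000).round(1)
for n,u,v,z in [('pb',185,413,.022),('pb',295,416,.022),('pb',450,416,.022),('pf',230,92,.022),('pf',470,92,.022),('slot',337,573,.030),('dot',344,525,.030),('send',330,620,.03),('stop',341,540,.03),('scr',190,207,.022),('scr2',155,394,.022),('butt',195,462,.022),('butR',440,462,.022),('pinL',247,440,.016),('pinR',385,440,.016),('front',170,483,.033),('front',495,487,.033)]: print(n,H(u,v,z))
t=cam('top')
def Ht(u,v,z):
  p=onz(t,230+u/6,190+v/6,z)[:2]-O; return (p@[.981,-.192]*1000).round(1),(p@[.192,.981]*1000).round(1)
for n,u,v,z in [('pb',190,236,.022),('pb',367,270,.022),('pinL',244,224,.016),('pinR',320,240,.016),('slot',294,170,.03),('housefront',185,207,.033),('pf',165,402,.022),('pf',330,427,.022)]: print(n,Ht(u,v,z))
"
```

```text
pb (np.float64(22.7), np.float64(-32.1))
pb (np.float64(23.5), np.float64(-9.5))
pb (np.float64(23.6), np.float64(22.7))
pf (np.float64(-41.5), np.float64(-34.8))
pf (np.float64(-41.8), np.float64(12.5))
slot (np.float64(53.6), np.float64(0.0))
dot (np.float64(43.3), np.float64(-0.7))
send (np.float64(63.9), np.float64(0.7))
stop (np.float64(46.5), np.float64(-0.7))
scr (np.float64(-19.1), np.float64(-38.7))
scr2 (np.float64(18.8), np.float64(-38.9))
butt (np.float64(33.1), np.float64(-28.2))
butR (np.float64(33.4), np.float64(22.8))
pinL (np.float64(30.9), np.float64(-14.1))
pinR (np.float64(31.0), np.float64(14.9))
front (np.float64(32.9), np.float64(-39.9))
front (np.float64(34.2), np.float64(26.2))
pb (np.float64(24.3), np.float64(28.9))
pb (np.float64(25.9), np.float64(-38.1))
pinL (np.float64(33.2), np.float64(10.8))
pinR (np.float64(33.4), np.float64(-18.2))
slot (np.float64(55.9), np.float64(-4.2))
housefront (np.float64(33.9), np.float64(31.9))
pf (np.float64(-37.8), np.float64(24.7))
pf (np.float64(-33.8), np.float64(-37.1))
```

Measured against the slot and button faces, the plate now seems about 6 mm short, more than the 1.5–3 mm expected, so I'll go back, check squarely from above, and push again if needed.

```bash
python3 -m crank '{"claw":[0,0,0,0,0,0,0,0],"delta_pos":[[-0.4,1.6,0],[-0.4,3.2,0],[-0.4,4.8,0],[-0.4,6.4,0],[-0.4,8,0.5],[-0.4,9.6,1],[-0.4,11.4,1],[-0.4,11.4,1]],"roll":[0,0,0,0,0,0,0,0]}' 20; python3 -c "
from h import *
d=cam('wrist'); cv2.imwrite('pics/w7.png',d['color']);  s=robot.observe(); print(s['tool_pos'],s['tool_rot'])
crop(d,240,140,400,300,5,'pics/w7c.png')"
```

```text
time: 7.1
tool_pos: [0.5273, 0.1988, 0.2107]
tool_rot: [3.139, -0.001, 2.955]
contact_force: [-1.0, 0.2, 0.2]
opening: 0.001
[0.52732299 0.19657744 0.21106004] [ 3.14081468e+00 -6.20096328e-04  2.95539352e+00]
```

View pics/w7.png

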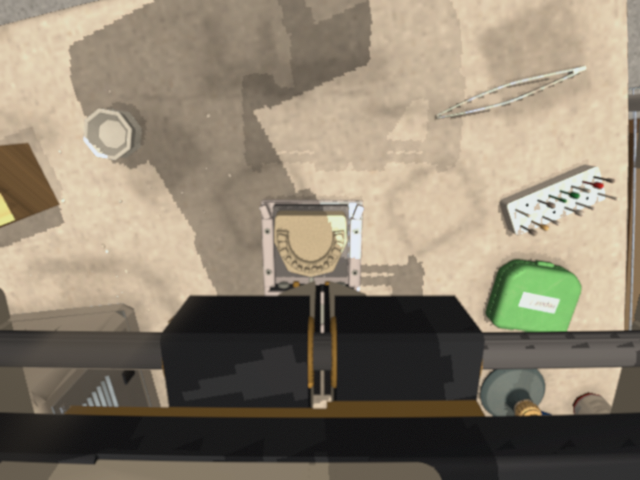

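```bash
python3 -m crank '{"claw":[0,0,0,0,0,0,0,0],"delta_pos":[[-1,0,0],[-2,-0.1,0],[-2,-0.1,0],[-2,-0.1,0],[-2,-0.1,0],[-2,-0.1,0],[-2,-0.1,0],[-2,-0.1,0]],"roll":[0,0,0,0,0,0,0,0]}' 20; python3 -c "
from h import *
d=cam('wrist');  s=robot.observe(); print(s['tool_pos'],s['tool_rot'])
crop(d,240,140,400,300,5,'pics/w7c.png')"
```

```text
time: 7.82
tool_pos: [0.5759, 0.1797, 0.2122]
tool_rot: [3.141, 0.0, 2.949]
contact_force: [0.1, 0.4, -0.4]
opening: 0.0003
[0.57602997 0.17972087 0.21217618] [3.14139563e+00 3.30921067e-04 2.94894654e+00]
```

View pics/w7c.png

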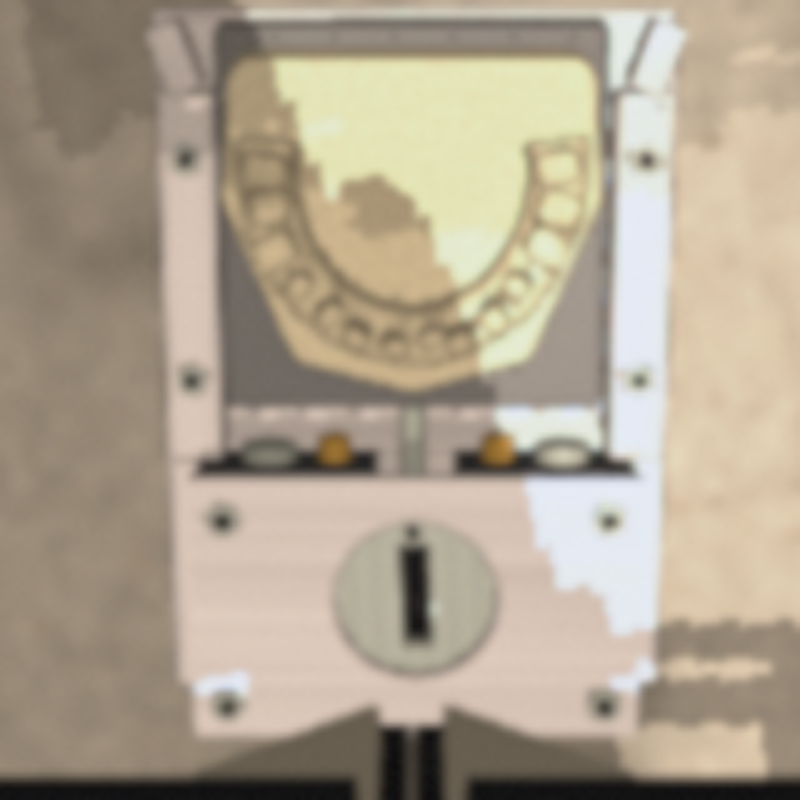

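```bash
python3 -c "
from h import *
d=cam('wrist')
P=lambda u,v,z: onz(d,240+u/5,140+v/5,z)[:2]
L=[('Lr1',184,157,.022),('Lr2',191,379,.022),('Rr1',647,158,.022),('Rr2',638,379,.022),('C1',222,520,.033),('C2',609,520,.033),('C3',227,705,.033),('C4',603,705,.033),('disc',415,598,.030),('s1',412,546,.03),('s2',418,641,.03),('dot',412,530,.03),('pf1',217,20,.022),('pf2',606,20,.022),('pb1',223,403,.022),('pb2',604,403,.022),('b',268,465,.016),('b',560,465,.016)]
Q={n:P(u,v,z) for n,u,v,z in L}
an=lambda a,b:np.arctan2(*(Q[b]-Q[a])[[1,0]])
print(an('Lr1','Lr2'),an('Rr1','Rr2'),an('C1','C3'),an('C2','C4'),'x',an('Lr1','Rr1')-np.pi/2,an('Lr2','Rr2')-np.pi/2,an('C1','C2')-np.pi/2,an('C3','C4')-np.pi/2,'slot',an('s1','s2'),an('dot','s2'),'pl',an('pf1','pf2')-np.pi/2,an('pb1','pb2')-np.pi/2)
c=sum(Q[k] for k in('C1','C2','C3','C4'))/4; print('cover ctr',c,'disc',Q['disc'])
y=-.193; X=np.array([np.cos(y),np.sin(y)]);Y=np.array([-X[1],X[0]])
for n,_,_,_ in L: print(n,((Q[n]-Q['disc'])@X*1000+57).round(1),((Q[n]-Q['disc'])@Y*1000).round(1))
"
```

```text
-0.19050097457399465 -0.20259221938736338 -0.1926417118260902 -0.1963063058654077 x -0.19486224851050293 -0.19274168168783312 -0.1927590126319514 -0.19278374717844926 slot -0.1322552805716399 -0.14078535212084148 pl -0.19273021791694545 -0.19274635330618128
cover ctr [0.62056622 0.17231994] disc [0.61874178 0.17263796]
Lr1 -18.5 -38.9
Lr2 19.7 -38.8
Rr1 -18.4 38.9
Rr2 19.7 38.6
C1 41.9 -33.0
C2 41.9 33.1
C3 75.8 -33.0
C4 75.8 33.0
disc 57.0 0.0
s1 47.5 -0.5
s2 65.0 0.5
dot 44.6 -0.5
pf1 -41.1 -32.8
pf2 -41.1 31.5
pb1 24.0 -33.3
pb2 24.0 32.8
b 36.8 25.8
b 36.8 25.8
```

Clear view: the plate's back edge is at +24.0 and its front at −41.1, so it is square but 8.5–9 mm short. The fast retreat let the pins kick it back. Push again and back off slowly.

```bash
python3 -m crank '{"claw":[0,0,0,0,0,0,0,0],"delta_pos":[[1.5,0.05,0],[3.1,0.05,0],[3.55,0.05,1.4],[3.55,0.05,3],[3.55,0.05,4.6],[3.55,0.05,6.2],[3.55,0.05,7.4],[3.55,0.05,7.9]],"roll":[0,0,0,0,0,0,0,0]}' 20; python3 -m crank '{"claw":[0,0,0,0,0,0,0,0],"delta_pos":[[0,0,0],[-0.3,0,0],[-0.6,0,0],[-0.8,0,0],[-0.9,0,0],[-1,0,0],[-1.1,0,0],[-1.15,0,0]],"roll":[0,0,0,0,0,0,0,0]}' 20;  python3 -c "
from h import *
s=robot.observe();print(s['tool_pos'],s['tool_rot'],s['contact_force'])
h=(s['tool_pos']-[.5628,.1835,0])[:2];print(h@[.981,-.192],h@[.192,.981])"
```

```text
time: 8.58
tool_pos: [0.4869, 0.1973, 0.0104]
tool_rot: [-3.139, -0.006, 2.949]
contact_force: [-0.3, -0.2, 0.7]
opening: 0.0006
time: 9.25
tool_pos: [0.5173, 0.1923, 0.0145]
tool_rot: [-3.142, -0.001, 2.948]
contact_force: [-5.2, 1.4, 2.4]
opening: 0.0007
[0.51726937 0.1923372  0.01452463] [-3.14150670e+00 -1.37859399e-03  2.94835430e+00] [-5.20439333  1.44367631  2.36013696]
-0.04636228999995909 -7.259238296222905e-05
```

```bash
python3 -m crank '{"claw":[0,0,0,0,0,0,0,0],"delta_pos":[[-0.02,0,0],[-0.04,0,0],[-0.06,0,0],[-0.06,0,0],[-0.06,0,0],[-0.06,0,0],[-0.045,0,0],[-0.03,0,0]],"roll":[0,0,0,0,0,0,0,0]}' 20; python3 -m crank '{"claw":[0,0,0,0,0,0,0,0],"delta_pos":[[0.015,0,0],[0.03,0,0],[0.045,0,0],[0.06,0,0],[0.075,0,0],[0.09,0,0],[0.105,0,0],[0.12,0,0]],"roll":[0,0,0,0,0,0,0,0]}' 20;python3 -m crank '{"claw":[0,0,0,0,0,0,0,0],"delta_pos":[[0.015,0,0],[0.03,0,0],[0.045,0,0],[0.06,0,0],[0.075,0,0],[0.09,0,0],[0.105,0,0],[0.12,0,0]],"roll":[0,0,0,0,0,0,0,0]}' 20; python3 -c "
from h import *
s=robot.observe();
h=(s['tool_pos']-[.5628,.1835,0])[:2];print(h@[.981,-.192],h@[.192,.981])"
```

```text
time: 9.92
tool_pos: [0.5179, 0.1922, 0.0141]
tool_rot: [-3.141, -0.001, 2.949]
contact_force: [-3.9, 1.0, 0.7]
opening: 0.0002
time: 10.58
tool_pos: [0.5166, 0.1928, 0.0148]
tool_rot: [3.141, 0.002, 2.949]
contact_force: [-0.4, 0.2, 0.5]
opening: 0.0006
time: 11.25
tool_pos: [0.5126, 0.1933, 0.0143]
tool_rot: [3.141, 0.0, 2.949]
contact_force: [-0.3, 0.2, -0.2]
opening: 0.0005
-0.051153464210107434 9.370927054898962e-06
```

```bash
python3 -m crank '{"claw":[0,0,0,0,0,0,0,0],"delta_pos":[[0.2,0,0],[0.5,0,0],[1,0,0],[1,0,-1.4],[1,0,-3],[1,0,-4.6],[1,0,-6.2],[1,0,-7.9]],"roll":[0,0,0,0,0,0,0,0]}' 20; python3 -m crank '{"claw":[0,0,0,0,0,0,0,0],"delta_pos":[[-1.4,0,0],[-2.8,0,0],[-3.6,0,0],[-3.6,0,0],[-3.6,0,0],[-3.6,0,0],[-3.6,0,0],[-3.6,0,0]],"roll":[0,0,0,0,0,0,0,0]}' 20;python3 -c "
from h import *
d=cam('wrist');  s=robot.observe(); print(s['tool_pos'],s['tool_rot'])
crop(d,240,140,400,300,5,'pics/w8c.png')"
```

```text
time: 11.92
tool_pos: [0.4867, 0.1981, 0.2126]
tool_rot: [-3.141, -0.001, 2.949]
contact_force: [1.6, -0.0, 0.5]
opening: 0.0008
time: 12.58
tool_pos: [0.5754, 0.1813, 0.2112]
tool_rot: [3.142, -0.0, 2.949]
contact_force: [0.3, 0.8, -0.2]
opening: 0.0001
[0.57559261 0.181265   0.21126152] [ 3.14146542e+00 -7.69979522e-05  2.94930026e+00]
```

View pics/w8c.png

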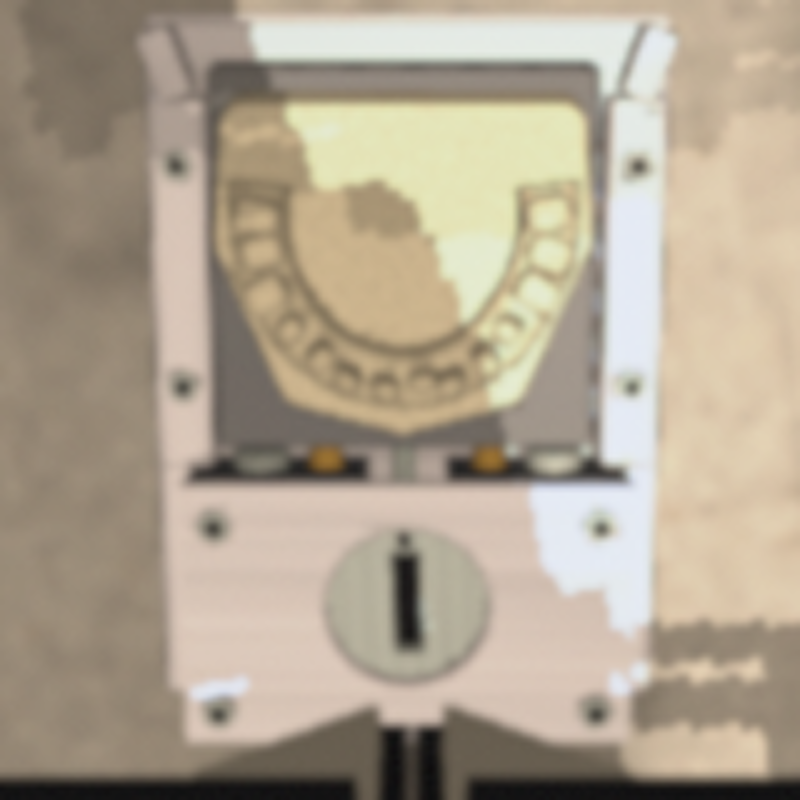

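The plate is now about 2.4 mm short and square; the cam is still open at about −0.05 rad. Now the driver: its long side appears at yaw ≈ 0.65, so I align the tool with it and look closely.

```bash
python3 -m crank '{"claw":[0,0,0,0,0,0,0,0.5],"delta_pos":[[1.4,0,-1.5],[2.4,-1.3,-1.5],[2.4,-2.9,-1.5],[2.4,-4.5,-1.5],[2.4,-6,-1.5],[2.4,-7.5,-1.5],[2.4,-9,-1.5],[2.4,-10.5,-1.5]],"roll":[-1,-2,-3,-4,-5,-6,-7,-8]}' 30; python3 -c "
from h import *
s=robot.observe(); print(s['tool_pos'],s['tool_rot'],s['qpos'])"
```

```text
time: 13.3
tool_pos: [0.4662, -0.066, 0.2489]
tool_rot: [-3.141, 0.001, -2.492]
contact_force: [0.1, -0.6, 0.9]
opening: 0.0037
[ 0.46624548 -0.06598025  0.24890715] [-3.14093201e+00  6.22066060e-04 -2.49236839e+00] [-3.03631601e-01  2.23807587e-01  1.62668587e+00  1.29340897e-04
  1.29020033e+00 -2.52368775e+00]
```

```bash
python3 -m crank '{"claw":[0.5,0.5,0.5,0.5,0.5,0.5,0.5,0.5],"delta_pos":[[1,-0.9,0],[1,-0.9,0],[1,-0.9,0],[1,-0.9,0],[1,-0.9,0],[1,-0.9,0],[1,-0.9,0],[1,-0.9,0]],"roll":[0,0,0,0,0,0,0,0]}' 30; python3 -c "
from h import *
d=cam('wrist');  s=robot.observe(); print(s['tool_pos'],s['tool_rot'],s['opening'])
crop(d,240,140,400,300,5,'pics/w9c.png')"
```

```text
time: 13.97
tool_pos: [0.4609, -0.097, 0.2485]
tool_rot: [3.142, 0.0, -2.497]
contact_force: [-0.3, -0.3, 0.4]
opening: 0.0457
[ 0.4609019  -0.09711203  0.24843788] [ 3.14148592e+00  6.38385810e-05 -2.49694660e+00] 0.04577964065005401
```

View pics/w9c.png

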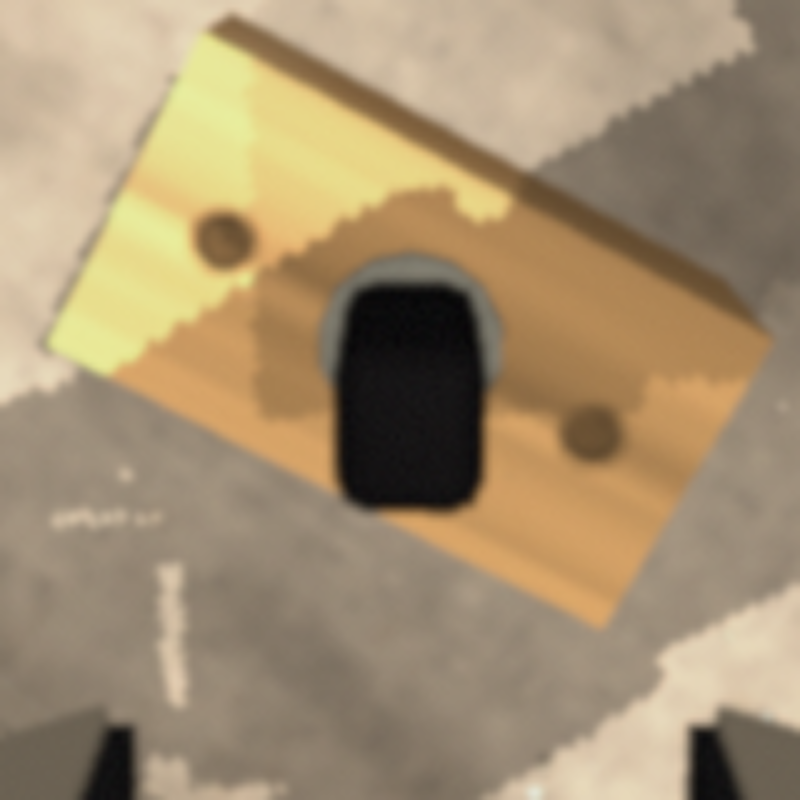

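```bash
python3 -c "
from h import *
d=cam('wrist'); s=robot.observe()
P=lambda u,v,z: onz(d,240+u/5,140+v/5,z)
R=Ro.from_euler('xyz',s['tool_rot']).as_matrix()
T=lambda p:((p-s['tool_pos'])@R*1000).round(1)
a,b=P(225,240,.06),P(592,434,.06);m=(a+b)/2;print('holes',a,b,np.linalg.norm(a-b),'hole',m,T(m))
for n,u,v,z in [('L',338,430,.124),('R',483,430,.124),('bot',410,509,.124),('colL',320,340,.068),('colR',503,340,.068),('colTop',410,253,.068)]:
  p=P(u,v,z);print(n,p,T(p))
"
```

```text
holes [ 0.46493014 -0.13337818  0.06      ] [ 0.45425349 -0.06280567  0.06      ] 0.07137555459995383 hole [ 0.45959181 -0.09809193  0.06      ] [1.500e+00 1.000e-01 1.884e+02]
L [ 0.46560843 -0.1065518   0.124     ] [  1.8 -10.3 124.4]
R [ 0.45330973 -0.09018448  0.124     ] [  1.8  10.2 124.5]
bot [ 0.46880682 -0.09142919  0.124     ] [-9.800e+00 -1.000e-01  1.245e+02]
colL [ 0.46762585 -0.11108266  0.068     ] [  2.9 -15.1 180.4]
colR [ 0.4492421  -0.08661875  0.068     ] [  2.9  15.5 180.5]
colTop [ 0.44686276 -0.10786415  0.068     ] [ 1.760e+01 -1.000e-01  1.804e+02]
```

```bash
python3 -m crank '{"claw":[0.5,0.5,0.5,0.5,0.5,0.5,0.5,0.5],"delta_pos":[[0.06,0,1],[0.06,0,2.3],[0.06,0,3.6],[0.06,0,4.9],[0.06,0,5.8],[0.06,0,6.4],[0.06,0,6.6],[0.06,0,6.6]],"roll":[0,0,0,0,0,0,0,0]}' 30;  python3 -m crank '{"claw":[0,0,0,0,0,0,0,0],"delta_pos":[[0,0,0],[0,0,0],[0,0,0],[0,0,0],[0,0,0],[0,0,0],[0,0,0],[0,0,0]],"roll":[0,0,0,0,0,0,0,0]}' 60; python3 -c "
from h import *
s=robot.observe(); print(s['tool_pos'],s['tool_rot'],s['opening'],s['contact_force'],s['torque'])
d=cam('side'); crop(d,280,230,420,350,5,'pics/s10.png')"
```

```text
time: 14.73
tool_pos: [0.459, -0.0984, 0.0825]
tool_rot: [3.139, -0.001, -2.498]
contact_force: [-0.9, -0.1, -0.2]
opening: 0.046
time: 15.4
tool_pos: [0.46, -0.0988, 0.0843]
tool_rot: [-3.14, 0.001, -2.498]
contact_force: [-1.1, 0.4, 6.7]
opening: 0.0218
[ 0.46001286 -0.0987961   0.08429797] [-3.14038707e+00  8.97287348e-04 -2.49819930e+00] 0.021781120504701386 [-1.078848    0.4270005   6.70320659] [ 0.24798775  0.25635497 -0.00325586]
```

View pics/s10.png

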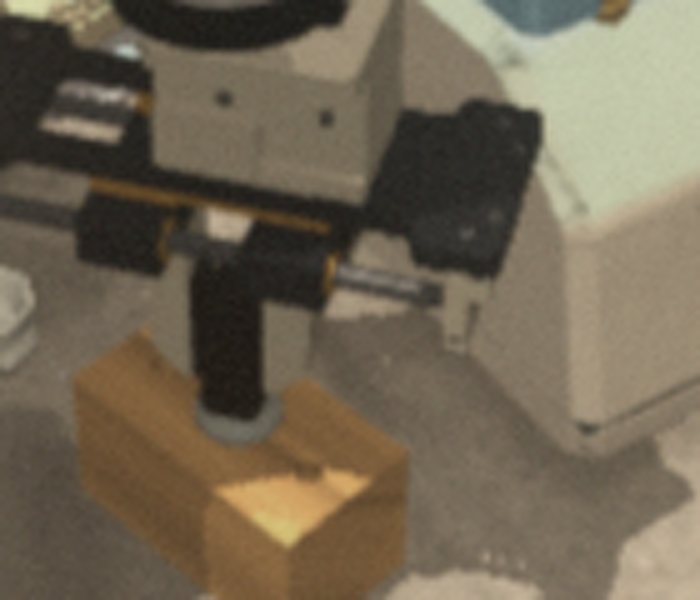

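```bash
python3 -m crank '{"claw":[0,0,0,0,0,0,0,0],"delta_pos":[[0,0,-0.6],[0,0,-1.8],[0,0,-3.2],[0,0,-4.7],[-0.6,0.8,-4.7],[-1.6,2.1,-4.7],[-2.6,3.5,-4.7],[-3.6,4.8,-4.7]],"roll":[0,0,0,0,1,2,3,4]}' 60;  python3 -c "
from h import *
s=robot.observe(); print(s['tool_pos'],s['tool_rot'],s['opening'],s['contact_force'],s['torque'])
d=cam('side'); crop(d,200,120,420,320,3,'pics/s11.png')"
```

```text
time: 16.12
tool_pos: [0.4591, 0.0427, 0.201]
tool_rot: [3.141, -0.0, -2.912]
contact_force: [0.4, -0.4, -1.9]
opening: 0.0218
[0.45906103 0.04273094 0.20104523] [ 3.14136974e+00 -5.87831668e-05 -2.91168305e+00] 0.021816611420437466 [ 0.41279136 -0.41408449 -1.90200173] [0.06403045 0.00492766 0.01679199]
```

View pics/s11.png

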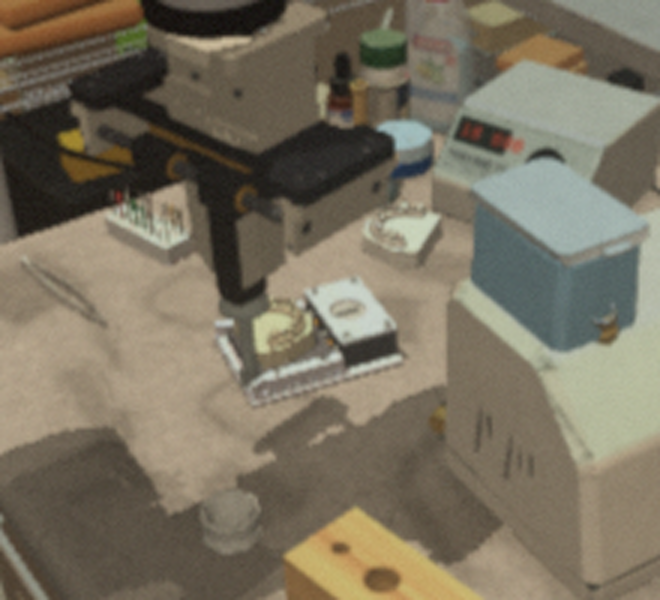

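```bash
python3 -m crank '{"claw":[0,0,0,0,0,0,0,0],"delta_pos":[[-1.2,0.55,0],[-2.6,1.2,0],[-4,1.8,0],[-5.4,2.45,0],[-6.8,3.05,0],[-7.28,3.28,0],[-7.28,3.28,0],[-7.28,3.28,0]],"roll":[1,2,3,3.5,3.5,3.5,3.5,3.5]}' 60;  python3 -c "
from h import *
s=robot.observe(); print(s['tool_pos'],s['tool_rot'],s['opening'],s['contact_force'],s['torque'],s['qpos'])
d=cam('side'); crop(d,250,120,410,260,5,'pics/s12.png')
d=cam('wrist'); cv2.imwrite('pics/w12.png',d['color'])"
```

```text
time: 16.83
tool_pos: [0.617, 0.1638, 0.1997]
tool_rot: [-3.141, -0.002, 3.012]
contact_force: [-0.4, 0.6, -1.7]
opening: 0.0218
[0.61695281 0.16381151 0.19967157] [-3.14071491e+00 -2.33972305e-03  3.01233786e+00] 0.021845346224146203 [-0.42588659  0.58180886 -1.72377708] [-0.01930976  0.03490323  0.01875228] [ 1.39666571e-01  5.74178351e-01  1.22204761e+00 -2.30251388e-04
  1.34785554e+00 -1.30182480e+00]
```

View pics/s12.png

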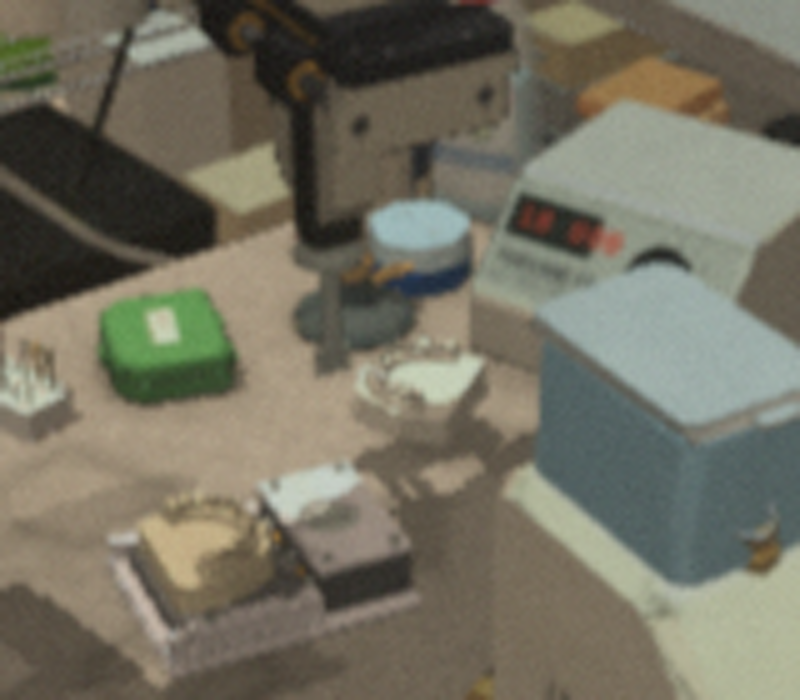

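View pics/w12.png

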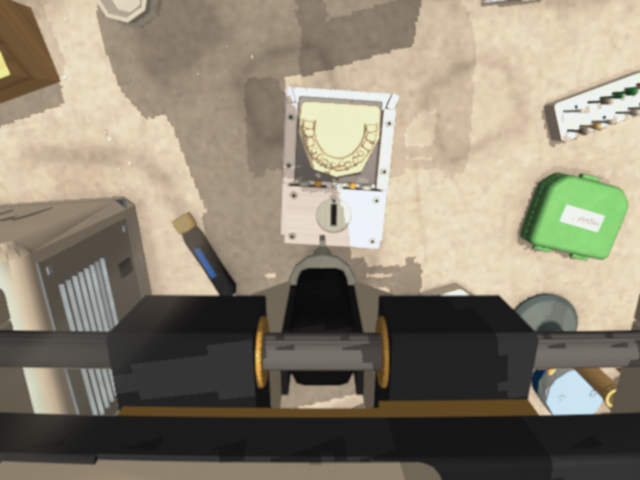

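```bash
python3 -c "
from h import *
d=cam('wrist'); s=robot.observe(); print(s['tool_pos'],s['tool_rot'])
crop(d,270,170,390,290,6,'pics/w13.png')"
```

```text
[0.61658771 0.16279862 0.20106782] [-3.14120907e+00 -8.23780260e-04  3.01058130e+00]
```

View pics/w13.png

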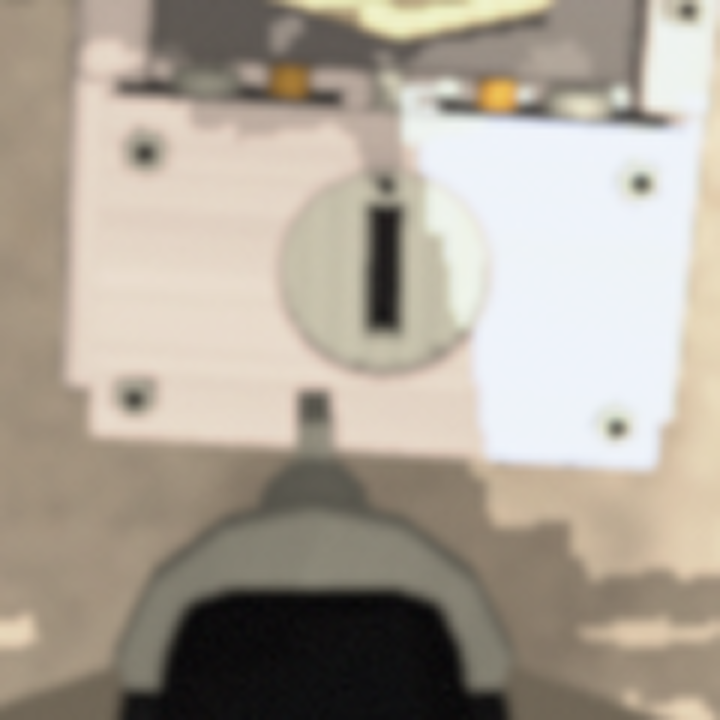

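```bash
python3 -c "
from h import *
d=cam('wrist'); s=robot.observe()
P=lambda u,v,z: onz(d,270+u/6,170+v/6,z)
R=Ro.from_euler('xyz',s['tool_rot']).as_matrix()
T=lambda p:((p-s['tool_pos'])@R*1000).round(2)
zb=s['tool_pos'][2]-.0823
for n,u,v,z in [('slotc',384,268,.03),('t',386.5,205,.03),('b',383,330,.03),('bladeL',300,391,zb),('bladeR',329,391,zb),('discL',280,270,.03),('discR',489,270,.03),('discT',384,168,.03),('discB',384,375,.03)]:
  p=P(u,v,z);print(n,p.round(4),T(p))
t,b=P(386.5,205,.03),P(383,330,.03);print(np.arctan2(*(b-t)[[1,0]]),s['tool_rot'])
c=[P(*q,.033) for q in [(145,152),(640,183),(617,428),(134,398)]];print(sum(c)/4, np.arctan2(*(c[2]-c[1])[[1,0]]),np.arctan2(*(c[3]-c[0])[[1,0]]))
"
```

```text
slotc [0.6184 0.1727 0.03  ] [ -0.34  10.04 171.33]
t [0.6097 0.1741 0.03  ] [  8.38  10.31 171.33]
b [0.627  0.1715 0.03  ] [ -9.04   9.98 171.32]
bladeL [0.6094 0.1628 0.119 ] [ 7.26 -0.96 82.3 ]
bladeR [0.6098 0.1657 0.119 ] [ 7.26  1.95 82.3 ]
discL [0.6168 0.1586 0.03  ] [ -0.62  -4.11 171.33]
discR [0.6205 0.1868 0.03  ] [ -0.61  24.34 171.32]
discT [0.6047 0.1744 0.03  ] [ 13.44   9.93 171.33]
discB [0.6333 0.1708 0.03  ] [-15.44  10.17 171.32]
-0.1503335436643502 [-3.14140957e+00 -2.52018320e-04  3.01044290e+00]
[0.62095759 0.17231238 0.033     ] -0.18727895525201116 -0.1936126485916781
```

```bash
python3 -m crank '{"claw":[0,0,0,0,0,0,0,0],"delta_pos":[[0,0.38,0],[0,0.38,0.6],[0,0.38,1.4],[0,0.38,2.2],[0,0.38,2.8],[0,0.38,3.1],[0,0.38,3.1],[0,0.38,3.1]],"roll":[0.12,0.12,0.12,0.12,0.12,0.12,0.12,0.12]}' 60;  python3 -c "
from h import *
cam('top')
d=cam('wrist'); s=robot.observe(); print(s['tool_pos'],s['tool_rot'],s['contact_force'],s['torque'])
crop(d,250,190,410,290,5,'pics/w14.png')
d=cam('side'); crop(d,260,140,360,260,5,'pics/s14.png')"
```

```text
time: 17.7
tool_pos: [0.6188, 0.1727, 0.1242]
tool_rot: [3.141, 0.001, 2.998]
contact_force: [0.2, 0.8, -2.4]
opening: 0.0219
[0.61946284 0.17301664 0.1251077 ] [3.14074153e+00 2.49590804e-03 2.99845231e+00] [-0.13608714 -0.0546533  -1.88194583] [ 0.06485983  0.01319279 -0.01873718]
```

View pics/w14.png

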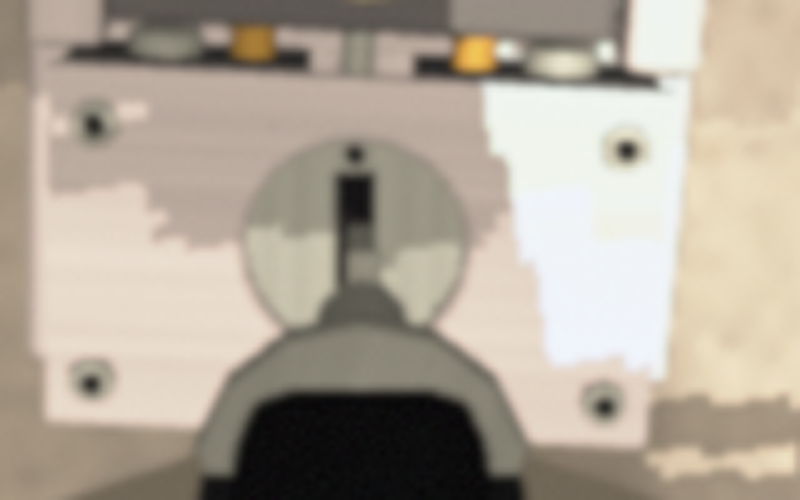

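View pics/s14.png

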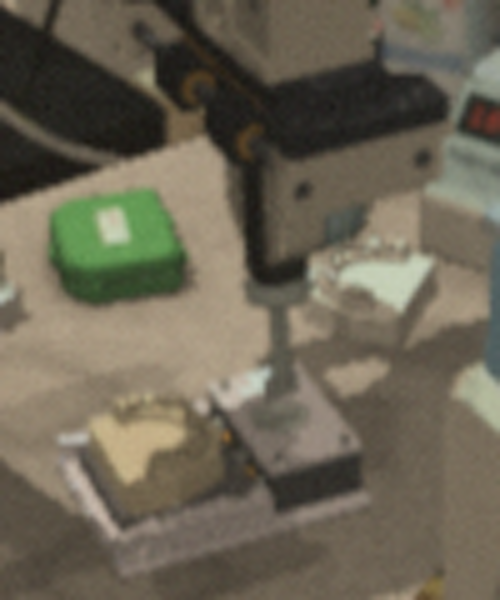

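```bash
python3 -c "
from h import *
d=cam('wrist'); s=robot.observe();print(s['tool_pos'],s['tool_rot'])
crop(d,300,210,350,260,14,'pics/w15.png')
P=lambda u,v,z: onz(d,250+u/5,190+v/5,z)
R=Ro.from_euler('xyz',s['tool_rot']).as_matrix()
T=lambda p:((p-s['tool_pos'])@R*1000).round(2)
zb=s['tool_pos'][2]-.0823
for n,u,v,z in [('slotTL',337,176,.03),('slotTR',373,176,.03),('slotL',336,270,.03),('bladeL',346,226,zb),('bladeR',374,226,zb),('discL',244,235,.03),('discR',469,240,.03),('discT',356,138,.03)]:
  p=P(u,v,z);print(n,p.round(4),T(p))
"
```

```text
[0.61936898 0.17311145 0.12492822] [3.14083058e+00 2.32079201e-03 2.99862603e+00]
slotTL [0.6095 0.1719 0.03  ] [ 9.84 -2.65 94.9 ]
slotTR [0.6101 0.1764 0.03  ] [ 9.84  1.9  94.91]
slotL [0.6218 0.17   0.03  ] [-2.59 -2.82 94.93]
bladeL [0.6126 0.1727 0.0426] [ 6.83 -1.44 82.28]
bladeR [0.6131 0.176  0.0426] [ 6.83  1.94 82.29]
discL [0.6155 0.1591 0.03  ] [  2.08 -14.53  94.91]
discR [0.6202 0.1874 0.03  ] [ 1.41 14.15 94.94]
discT [0.6049 0.175  0.03  ] [14.77 -0.25 94.89]
```

View pics/w15.png

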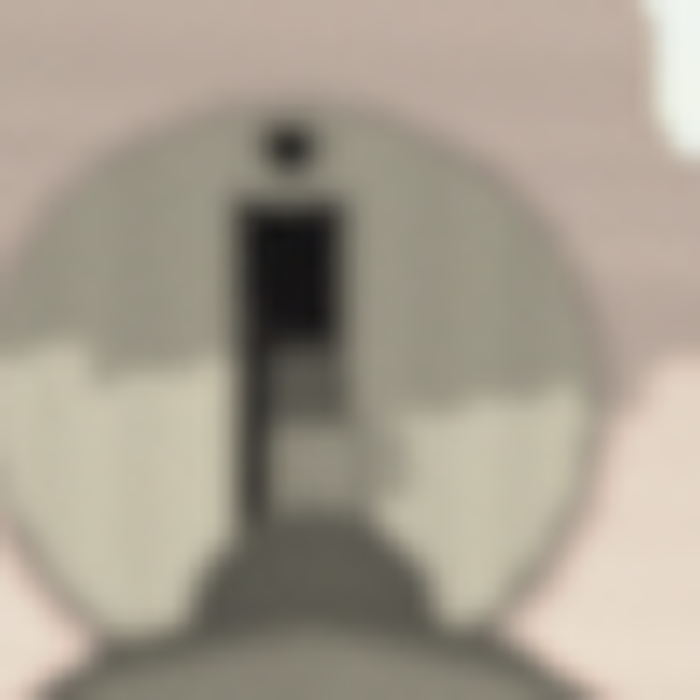

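```bash
python3 -m crank '{"claw":[0,0,0,0,0,0,0,0],"delta_pos":[[0.06,-0.026,0],[0.06,-0.026,0.1],[0.06,-0.026,0.25],[0.06,-0.026,0.35],[0.06,-0.026,0.45],[0.06,-0.026,0.55],[0.06,-0.026,0.62],[0.06,-0.026,0.62]],"roll":[0,0,0,0,0,0,0,0]}' 60;  python3 -c "
from h import *
d=cam('wrist'); s=robot.observe(); print(s['tool_pos'],s['tool_rot'],s['contact_force'],s['torque'])
crop(d,250,190,410,290,5,'pics/w16.png')"
```

```text
time: 18.57
tool_pos: [0.6171, 0.1727, 0.1076]
tool_rot: [-3.142, -0.0, 2.999]
contact_force: [-0.5, 0.2, -2.4]
opening: 0.0216
[0.61712455 0.17268577 0.10780675] [ 3.14157347e+00 -1.98164992e-04  2.99870925e+00] [ 0.36000498 -0.13679565 -2.6505452 ] [0.02908798 0.02772473 0.03246557]
```

View pics/w16.png

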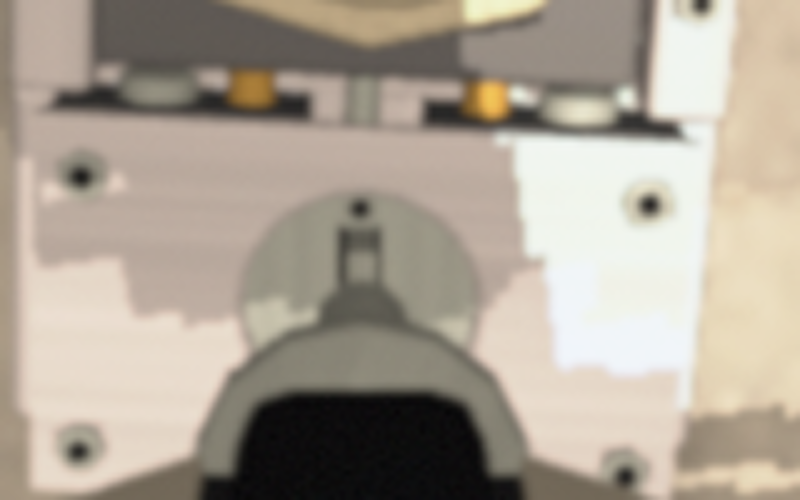

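The blade sits about 4.5 mm deep in the slot with no vertical load. Turning clockwise and watching the torque.

```bash
python3 -m crank '{"claw":[0,0,0,0,0,0,0,0],"delta_pos":[[0,0.003,0],[0,0.007,0],[0,0.01,0],[-0.002,0.015,0],[-0.004,0.02,0],[-0.006,0.024,0],[-0.006,0.024,0],[-0.006,0.024,0]],"roll":[0.8,1.7,2.5,3.4,4.2,5,5,5]}' 60;  python3 -c "
from h import *
d=cam('wrist'); s=robot.observe(); print(s['tool_pos'],s['tool_rot'],s['contact_force'],s['torque'])
crop(d,250,190,410,290,5,'pics/w17.png')"
```

```text
time: 19.28
tool_pos: [0.6171, 0.1728, 0.1079]
tool_rot: [-3.141, -0.0, 2.478]
contact_force: [-2.0, -3.0, -1.5]
opening: 0.0218
[0.61708483 0.17283547 0.10796904] [-3.14056702e+00 -1.19069769e-04  2.47799816e+00] [-1.67270539 -2.81352478 -1.01555281] [-0.67904422  0.38207098  0.19470655]
```

View pics/w17.png

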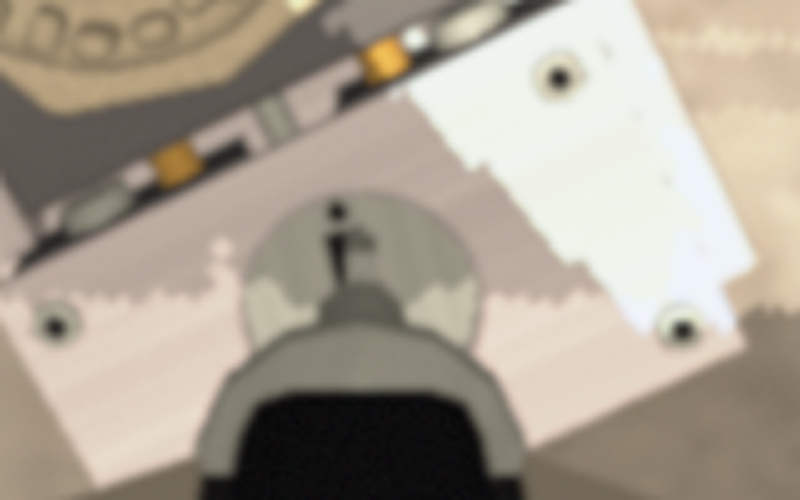

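```bash
python3 -m crank '{"claw":[0,0,0,0,0,0,0,0],"delta_pos":[[0,0.003,0],[0,0.007,0],[0,0.01,0],[-0.002,0.015,0],[-0.004,0.02,0],[-0.004,0.02,0],[-0.004,0.02,0],[-0.004,0.02,0]],"roll":[0.8,1.6,2.4,3.2,4,4,4,4]}' 60;  python3 -c "
from h import *
d=cam('wrist'); s=robot.observe(); print(s['tool_pos'],s['tool_rot'],s['contact_force'],s['torque'])
crop(d,250,190,410,290,5,'pics/w18.png')"
```

```text
time: 20.0
tool_pos: [0.6173, 0.1732, 0.1079]
tool_rot: [-3.14, 0.0, 2.06]
contact_force: [-3.7, -3.2, 0.2]
opening: 0.0216
[0.61729866 0.17319967 0.10790344] [-3.14025412e+00  3.10992581e-05  2.05894577e+00] [-3.52269206 -3.96274713  0.44335839] [-1.01500214  0.93598792  0.20785371]
```

View pics/w18.png

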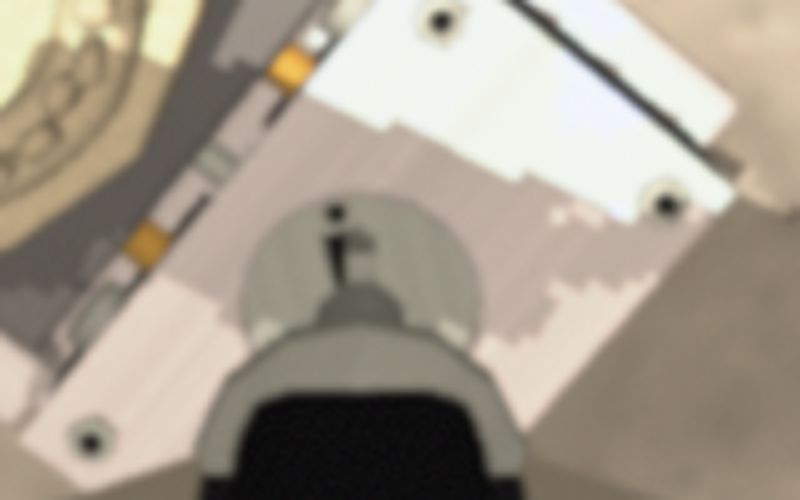

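```bash
python3 -m crank '{"claw":[0,0,0,0,0,0,0,0],"delta_pos":[[0,-0.01,0],[0,-0.02,0],[0,-0.02,0],[0,-0.02,0],[0,-0.02,0],[0,-0.02,0],[0,-0.02,0],[0,-0.02,0]],"roll":[0.4,0.8,1.2,1.6,2,2,2,2]}' 60;  python3 -c "
from h import *
for i in range(3):
  d=cam('top'); s=robot.observe(); print(s['tool_pos'],s['tool_rot'],s['contact_force'],s['torque'])
crop(d,230,190,310,280,6,'pics/t19.png')"
```

```text
time: 20.72
tool_pos: [0.6173, 0.1732, 0.108]
tool_rot: [-3.141, 0.0, 1.849]
contact_force: [-2.6, -3.5, -0.1]
opening: 0.0218
[0.61725748 0.17321873 0.1079195 ] [-3.14139145e+00  7.72907337e-05  1.84839576e+00] [-1.19158428 -3.67756265 -1.02864371] [-1.03509209  0.5838767   0.23882485]
[0.61731232 0.17325318 0.10797521] [-3.14157434e+00  1.05365932e-04  1.84810443e+00] [-2.42662448 -3.65001953 -1.33525848] [-0.98194488  0.65568342  0.18174716]
[0.61725948 0.17321049 0.10792775] [-3.14139514e+00  6.34001292e-05  1.84771092e+00] [-1.60233914 -3.57682496 -0.62373836] [-1.04196908  0.69049122  0.24453977]
```

```bash
python3 -m crank '{"claw":[0,0,0,0,0,0,0,0],"delta_pos":[[0,0,0],[0,0,0],[0,0,0],[0,0,0],[0,0,0],[0,0,0],[0,0,0],[0,0,0]],"roll":[0.3,0.6,0.9,1.2,1.5,1.5,1.5,1.5]}' 60;  python3 -c "
from h import *
T=[]
for i in range(4):
  d=cam('wrist'); s=robot.observe(); T.append(s['torque'][2])
print(s['tool_pos'],s['tool_rot'],s['contact_force'],s['torque'],np.mean(T))
crop(d,250,190,410,290,5,'pics/w19.png')"
```

```text
time: 21.53
tool_pos: [0.6173, 0.1733, 0.108]
tool_rot: [3.142, 0.0, 1.691]
contact_force: [-3.1, -4.4, -0.6]
opening: 0.0219
[0.61731232 0.17330666 0.10795358] [-3.14158307e+00 -1.75522982e-05  1.69015768e+00] [-2.43256462 -3.83984165 -0.84677064] [-1.05041326  0.5446945   0.23330188] 0.2059685368028712
```

View pics/w19.png

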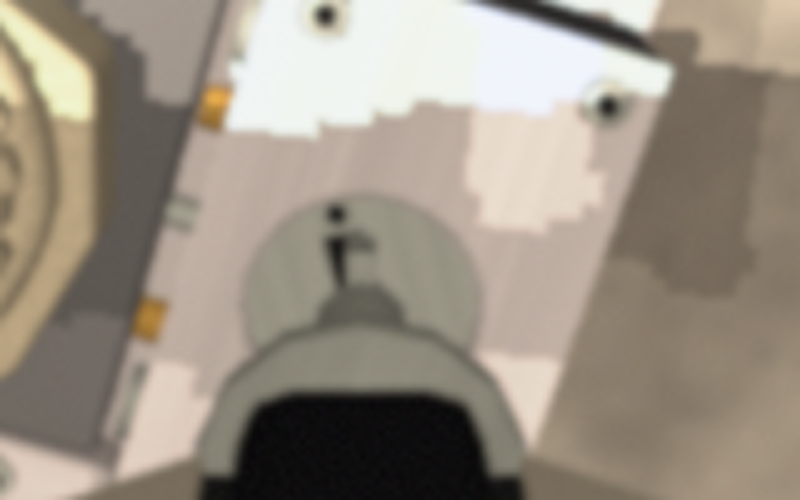

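```bash
python3 -m crank '{"claw":[0,0,0,0,0,0,0,0],"delta_pos":[[0,0,0],[0,0,0],[0,0,0],[0,0,0],[0,0,0],[0,0,0],[0,0,0],[0,0,0]],"roll":[0.3,0.6,0.9,1.2,1.5,1.5,1.5,1.5]}' 60;  python3 -c "
from h import *
T=[]
for i in range(4):
  d=cam('wrist'); s=robot.observe(); T.append(s['torque'][2])
print(s['tool_pos'],s['tool_rot'],s['contact_force'],s['torque'],np.mean(T))
crop(d,200,140,410,290,4,'pics/w20.png')"
```

```text
time: 22.4
tool_pos: [0.6174, 0.1734, 0.108]
tool_rot: [3.141, -0.0, 1.534]
contact_force: [-2.0, -2.6, -2.1]
opening: 0.0216
[0.61735976 0.17339868 0.1079751 ] [ 3.14144287e+00 -1.25871571e-04  1.53309541e+00] [-1.3445157  -3.44628547 -2.66633373] [-1.01299203  0.40673256  0.18508102] 0.2096889106574016
```

View pics/w20.png

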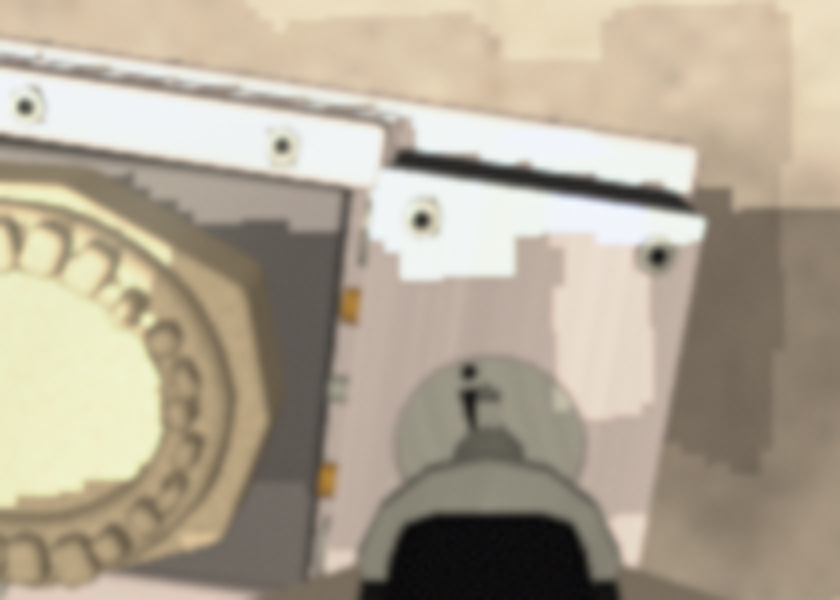

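```bash
python3 -c "
from h import *
d=cam('wrist'); s=robot.observe()
P=lambda u,v,z: onz(d,200+u/4,140+v/4,z)[:2]
y=-.193; X=np.array([np.cos(y),np.sin(y)]);Y=np.array([-X[1],X[0]])
O=np.array([.5628,.1835])
for n,u,v,z in [('pb1',352,195,.022),('pb2',310,578,.022),('c1',421,220,.033),('c2',657,256,.033),('r1',25,106,.022),('r2',282,146,.022),('discL',395,437,.03),('discR',585,440,.03),('discT',490,354,.03),('dot',468,372,.03),('slotTL',460,393,.03)]:
  q=P(u,v,z)-O; print(n,(q@X*1000).round(1),(q@Y*1000).round(1))
print('dot angle rel holder', )
"
```

```text
pb1 30.8 32.5
pb2 32.3 -29.3
c1 41.6 32.4
c2 75.8 32.5
r1 -18.5 38.2
r2 19.6 38.1
discL 42.5 -1.3
discR 70.7 2.7
discT 54.5 13.6
dot 51.7 10.4
slotTL 51.0 7.0
dot angle rel holder
```

```bash
python3 -m crank '{"claw":[0,0,0,0,0,0,0,0],"delta_pos":[[0,0,0],[0,0,0],[0,0,0],[0,0,0],[0,0,0],[0,0,0],[0,0,0],[0,0,0]],"roll":[0.2,0.4,0.6,0.8,1,1,1,1]}' 60;  python3 -c "
from h import *
T=[]
for i in range(4):
  d=cam('wrist'); s=robot.observe(); T.append(s['torque'][2])
print(s['tool_rot'],s['contact_force'],s['torque'],np.mean(T))"
```

```text
time: 23.32
tool_pos: [0.6174, 0.1734, 0.108]
tool_rot: [3.141, -0.0, 1.428]
contact_force: [-0.0, -4.7, -2.5]
opening: 0.0218
[ 3.14144176e+00 -1.44074352e-04  1.42796869e+00] [-0.30630978 -4.23248635 -2.90184181] [-0.93266601  0.2328665   0.264546  ] 0.2756578486330292
```

```bash
python3 -m crank '{"claw":[0,0,0,0,0,0,0,0],"delta_pos":[[0,0,0],[0,0,0],[0,0,0],[0,0,0],[0,0,0],[0,0,0],[0,0,0],[0,0,0]],"roll":[0.2,0.4,0.6,0.7,0.7,0.7,0.7,0.7]}' 60;  python3 -c "
from h import *
T=[]
for i in range(4):
  d=cam('wrist'); s=robot.observe(); T.append(s['torque'][2])
print(s['tool_rot'],s['contact_force'],s['torque'],np.mean(T))"
```

```text
time: 24.18
tool_pos: [0.6174, 0.1733, 0.108]
tool_rot: [3.141, -0.0, 1.355]
contact_force: [-0.2, -3.8, -2.4]
opening: 0.0219
[ 3.14143887e+00 -1.30431383e-04  1.35462085e+00] [ 0.48888517 -4.0460364  -3.1984908 ] [-0.95739265  0.08883167  0.31629161] 0.2675741996893173
```

```bash
python3 -m crank '{"claw":[0,0,0,0,0,0,0,0],"delta_pos":[[0,0,0],[0,0,0],[0,0,0],[0,0,0],[0,0,0],[0,0,0],[0,0,0],[0,0,0]],"roll":[0.2,0.4,0.6,0.7,0.7,0.7,0.7,0.7]}' 60;  python3 -c "
from h import *
T=[]
for i in range(6):
  d=cam('wrist'); s=robot.observe(); T.append(s['torque'][2])
print(s['tool_rot'],s['contact_force'],s['torque'],np.mean(T),np.std(T))
crop(d,200,140,410,290,4,'pics/w21.png')"
```

```text
time: 25.05
tool_pos: [0.6174, 0.1733, 0.108]
tool_rot: [3.141, -0.0, 1.281]
contact_force: [-1.0, -2.7, -3.0]
opening: 0.0219
[ 3.14148651e+00 -1.00541420e-04  1.28138074e+00] [ 1.59976887 -3.27897429 -3.34479346] [-1.00251194 -0.00685035  0.29525098] 0.2904979605723453 0.03151702672977714
```

View pics/w21.png

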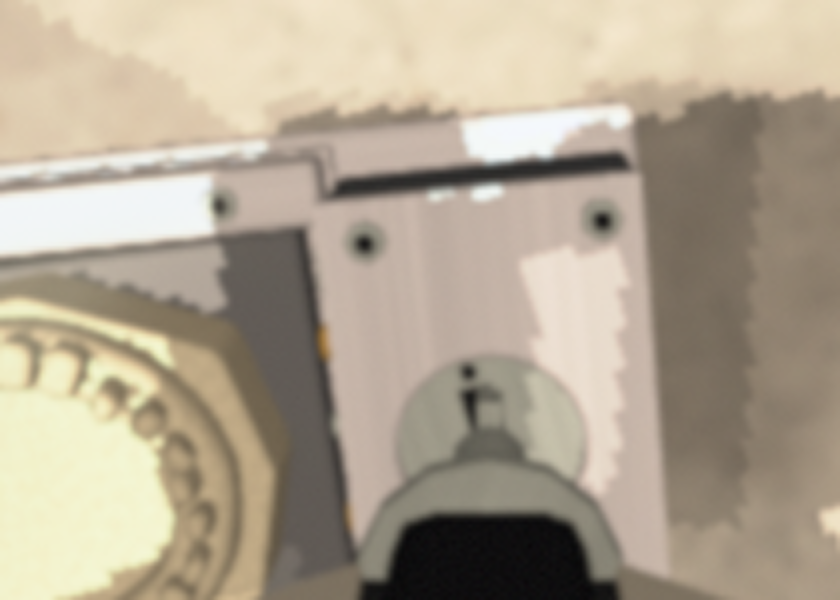

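```bash
python3 -m crank '{"claw":[0,0,0,0,0,0,0,0],"delta_pos":[[0,0,0],[0,0,0],[0,0,0],[0,0,0],[0,0,0],[0,0,0],[0,0,0],[0,0,0]],"roll":[0.1,0.2,0.3,0.4,0.5,0.5,0.5,0.5]}' 60;  python3 -c "
from h import *
T=[]
for i in range(6):
  d=cam('wrist'); s=robot.observe(); T.append(s['torque'][2])
print(s['tool_rot'],s['contact_force'],s['torque'],np.mean(T),np.std(T))"
```

```text
time: 26.02
tool_pos: [0.6174, 0.1734, 0.108]
tool_rot: [3.142, -0.0, 1.229]
contact_force: [1.9, -3.8, -4.1]
opening: 0.0216
[ 3.14149780e+00 -1.79618596e-04  1.22898590e+00] [ 1.1461129  -2.8837717  -3.42091207] [-0.91911463 -0.20549371  0.28253016] 0.29978220287736407 0.025832145546776063
```

```bash
python3 -m crank '{"claw":[0,0,0,0,0,0,0,0],"delta_pos":[[0,0,0],[0,0,0],[0,0,0],[0,0,0],[0,0,0],[0,0,0],[0,0,0],[0,0,0]],"roll":[0.1,0.2,0.3,0.4,0.5,0.5,0.5,0.5]}' 60;  python3 -c "
from h import *
T=[]
for i in range(6):
  d=cam('wrist'); s=robot.observe(); T.append(s['torque'][2])
print(s['tool_rot'],s['contact_force'],s['torque'],np.mean(T),np.std(T))"
```

```text
time: 26.98
tool_pos: [0.6174, 0.1734, 0.108]
tool_rot: [3.141, -0.0, 1.177]
contact_force: [1.5, -3.5, -4.1]
opening: 0.0216
[ 3.14148690e+00 -1.31680349e-04  1.17661409e+00] [ 2.74607903 -2.51677118 -3.37126954] [-0.82800958 -0.25498368  0.3313736 ] 0.3085641866855267 0.024540634042744272
```

```bash
python3 -m crank '{"claw":[0,0,0,0,0,0,0,0],"delta_pos":[[0,0,0],[0,0,0],[0,0,0],[0,0,0],[0,0,0],[0,0,0],[0,0,0],[0,0,0]],"roll":[0.1,0.2,0.3,0.4,0.5,0.5,0.5,0.5]}' 60;  python3 -c "
from h import *
T=[]
for i in range(6):
  d=cam('wrist'); s=robot.observe(); T.append(s['torque'][2])
print(s['tool_rot'],s['contact_force'],s['torque'],np.mean(T),np.std(T))
crop(d,200,140,410,290,4,'pics/w22.png')"
```

```text
time: 27.95
tool_pos: [0.6174, 0.1734, 0.108]
tool_rot: [3.141, -0.0, 1.124]
contact_force: [1.6, -2.9, -4.8]
opening: 0.0216
[ 3.14152965e+00 -1.05686782e-04  1.12430497e+00] [ 1.09006108 -3.32046134 -3.16571652] [-0.8960517  -0.31383747  0.3763024 ] 0.37182050996363253 0.017227529715366285
```

View pics/w22.png

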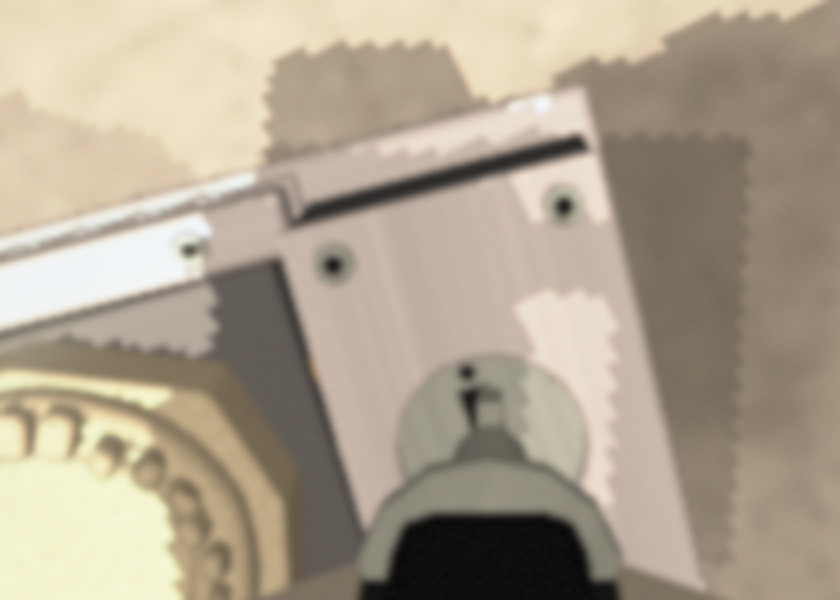

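```bash
python3 -m crank '{"claw":[0,0,0,0,0,0,0,0],"delta_pos":[[0,0,0],[0,0,0],[0,0,0],[0,0,0],[0,0,0],[0,0,0],[0,0,0],[0,0,0]],"roll":[0.1,0.2,0.3,0.4,0.5,0.5,0.5,0.5]}' 60;  python3 -c "
from h import *
T=[]
for i in range(8):
  d=cam('wrist'); s=robot.observe(); T.append(s['torque'][2])
print(s['tool_rot'],s['contact_force'],s['torque'],np.mean(T),np.std(T))"
```

```text
time: 28.92
tool_pos: [0.6173, 0.1734, 0.108]
tool_rot: [3.142, -0.0, 1.072]
contact_force: [1.5, -3.1, -3.7]
opening: 0.0218
[ 3.14151320e+00 -1.10442854e-04  1.07190088e+00] [ 2.02271869 -2.20970629 -2.94347757] [-0.96641543 -0.3825079   0.37999081] 0.3920831724110291 0.02216250358283247
```

```bash
python3 -m crank '{"claw":[0,0,0,0,0,0,0,0],"delta_pos":[[0,0,0],[0,0,0],[0,0,0],[0,0,0],[0,0,0],[0,0,0],[0,0,0],[0,0,0]],"roll":[0.1,0.2,0.3,0.4,0.4,0.4,0.4,0.4]}' 60;  python3 -c "
from h import *
T=[]
for i in range(8):
  d=cam('wrist'); s=robot.observe(); T.append(s['torque'][2])
print(s['tool_rot'],s['contact_force'],s['torque'],np.mean(T),np.std(T))
crop(d,200,140,410,290,4,'pics/w23.png')"
```

```text
time: 29.98
tool_pos: [0.6173, 0.1733, 0.108]
tool_rot: [3.142, -0.0, 1.03]
contact_force: [0.5, -3.2, -2.9]
opening: 0.0212
[ 3.14151515e+00 -1.33804792e-04  1.02998071e+00] [ 2.21421736 -3.25881838 -3.58409108] [-1.01981692 -0.43129513  0.41143348] 0.40289007829660506 0.018009458511402208
```

View pics/w23.png

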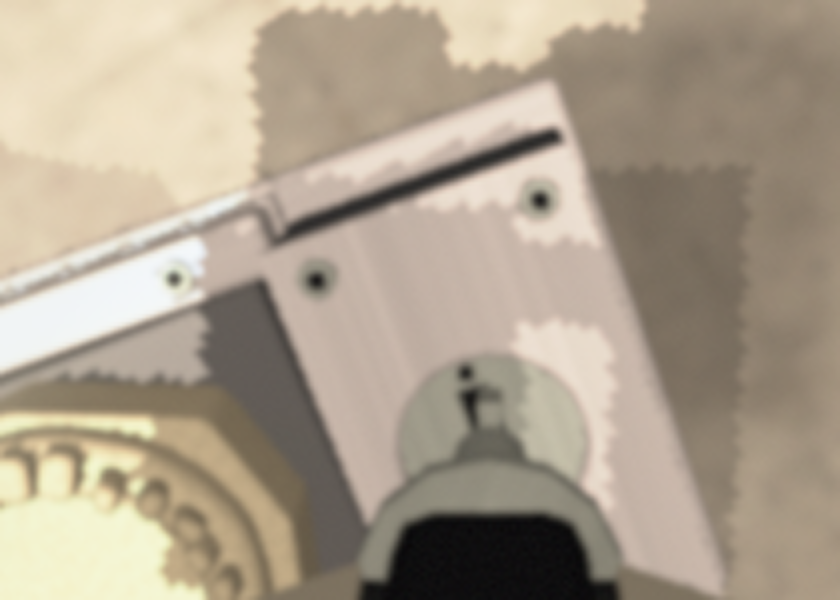

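```bash
python3 -m crank '{"claw":[0,0,0,0,0,0,0,0],"delta_pos":[[0,0,0],[0,0,0],[0,0,0],[0,0,0],[0,0,0],[0,0,0],[0,0,0],[0,0,0]],"roll":[0.1,0.2,0.3,0.4,0.4,0.4,0.4,0.4]}' 60;  python3 -c "
from h import *
T=[]
for i in range(8):
  d=cam('wrist'); s=robot.observe(); T.append(s['torque'][2])
print(s['tool_rot'],s['contact_force'],s['torque'],np.mean(T),np.std(T),s['opening'])"
```

```text
time: 31.05
tool_pos: [0.6173, 0.1733, 0.108]
tool_rot: [3.142, -0.0, 0.988]
contact_force: [2.4, -4.0, -4.1]
opening: 0.0216
[ 3.14154519e+00 -1.45392228e-04  9.88064426e-01] [ 2.6439353  -4.16092046 -2.05698848] [-1.08351346 -0.45846658  0.45375188] 0.43217214582345365 0.02032621030116456 0.021607734701720956
```

Torque 0.43 N m, plate seated against the buttons with no gap. Now relax the twist and lift out.

```bash
python3 -m crank '{"claw":[0,0,0,0,0,0,0,0],"delta_pos":[[0,0,0],[0,0,0],[0,0,0],[0,0,0],[0,0,0],[0,0,0],[0,0,0],[0,0,0]],"roll":[-0.4,-0.8,-1.2,-1.6,-2,-2.2,-2.2,-2.2]}' 60;  python3 -c "
from h import *
T=[]
for i in range(4):
  d=cam('wrist'); s=robot.observe(); T.append(s['torque'][2])
print(s['tool_pos'],s['tool_rot'],s['contact_force'],s['torque'],np.mean(T),np.std(T),s['opening'])
crop(d,200,140,410,290,4,'pics/w24.png')"
```

```text
time: 32.12
tool_pos: [0.6173, 0.1737, 0.1081]
tool_rot: [-3.142, -0.001, 1.217]
contact_force: [2.2, -1.5, -3.0]
opening: 0.0222
[0.6173498  0.17368003 0.10808531] [-3.14158016e+00 -7.06887608e-04  1.21788533e+00] [ 1.4197313  -0.5147819  -2.30562289] [-0.35888825 -0.41721207  0.00769022] 0.0465060171513475 0.044070965242560003 0.02162888531197781
```

View pics/w24.png

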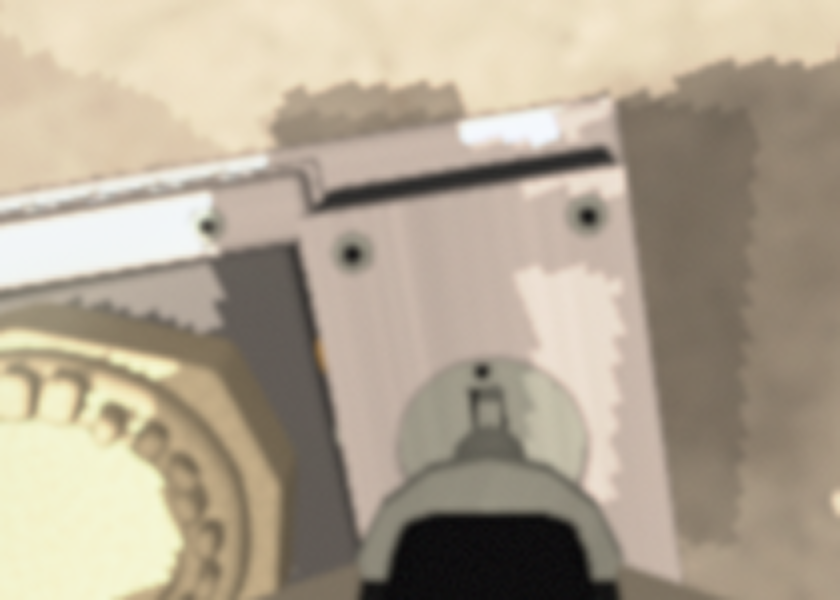

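```bash
python3 -m crank '{"claw":[0,0,0,0,0,0,0,0],"delta_pos":[[0,0,-0.1],[0,0,-0.3],[0,0,-0.6],[0,0,-1],[0,0,-1.6],[0,0,-2.4],[0,0,-3.2],[0,0,-3.7]],"roll":[0,0,0,0,0,0,0,0]}' 60;  python3 -c "
from h import *
d=cam('top')
d=cam('wrist'); s=robot.observe()
print(s['tool_pos'],s['tool_rot'],s['contact_force'],s['torque'],s['opening'],s['qpos'])
cv2.imwrite('pics/w25.png',d['color']);crop(d,200,90,410,290,4,'pics/w25c.png')"
```

```text
time: 32.98
tool_pos: [0.6177, 0.1737, 0.204]
tool_rot: [3.139, -0.002, 1.219]
contact_force: [0.6, 0.6, -1.4]
opening: 0.0216
[0.61843355 0.17381538 0.20437727] [ 3.13654242 -0.00328106  1.21865636] [ 0.47692642  0.21938847 -1.89179033] [-0.07953774  0.03104588  0.01255849] 0.021690835025578836 [1.54568621e-01 5.73603057e-01 1.21001839e+00 4.28068755e-04
 1.35196327e+00 5.06625194e-01]
```

View pics/w25c.png

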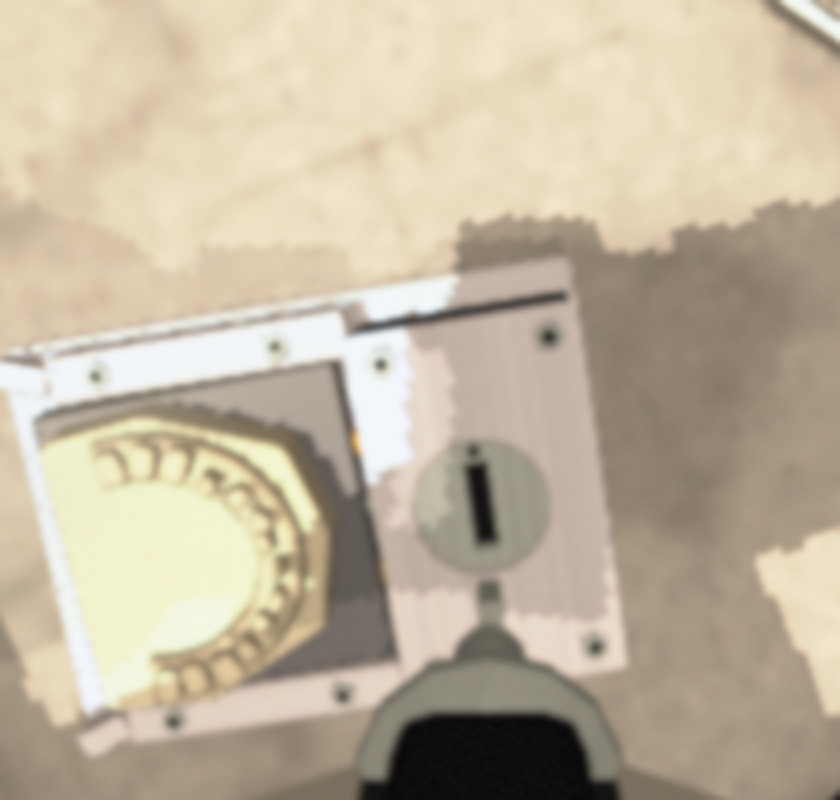

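```bash
python3 -c "
from h import *
d=cam('wrist'); s=robot.observe()
P=lambda u,v,z: onz(d,200+u/4,90+v/4,z)[:2]
y=-.193; X=np.array([np.cos(y),np.sin(y)]);Y=np.array([-X[1],X[0]])
O=np.array([.5628,.1835])
L=[('pb1',337,365,.022),('pb2',393,658,.022),('c1',381,363,.033),('c2',548,336,.033),('c4',595,646,.033),('r1',96,376,.022),('r2',276,347,.022),('q1',175,719,.022),('q2',343,692,.022),('disc',482,505,.03),('s1',477,463,.03),('s2',487,544,.03),('pf',38,418,.022)]
for n,u,v,z in L:
  q=P(u,v,z)-O; print(n,(q@X*1000).round(1),(q@Y*1000).round(1))
a=P(477,463,.03);b=P(487,544,.03);print('cam',-.193-np.arctan2(*(b-a)[[1,0]]))
zb=s['tool_pos'][2]-.0823
R=Ro.from_euler('xyz',s['tool_rot']).as_matrix()
p=onz(d,200+489/4,90+582/4,zb);print(((p-s['tool_pos'])@R*1000))
"
```

```text
pb1 31.4 32.1
pb2 31.8 -32.5
c1 41.4 32.5
c2 75.1 32.5
c4 75.2 -33.1
r1 -18.3 37.9
r2 19.7 37.8
q1 -18.0 -38.7
q2 19.6 -38.4
disc 56.6 -0.1
s1 57.0 8.7
s2 56.3 -8.5
pf -32.3 31.3
cam 1.6110351736316837
[ 7.72187626  1.77244309 82.3173131 ]
```

The plate's back edge is at the buttons within measuring error and square. The cam is at ≈ 1.61 rad and stayed there as the blade lifted out. Returning the driver.

```bash
python3 -m crank '{"claw":[0,0,0,0,0,0,0,0],"delta_pos":[[-0.6,-0.4,0],[-1.6,-1,0],[-2.7,-1.7,0],[-3.8,-2.4,0],[-4.9,-3.1,0],[-5.9,-3.75,0],[-6.75,-4.28,0],[-6.75,-4.28,0]],"roll":[-1,-2,-3,-4,-5,-6,-7,-8]}' 60; python3 -m crank '{"claw":[0,0,0,0,0,0,0,0],"delta_pos":[[0,0,0],[0,0,0],[0,0,0],[0,0,0],[0,0,0],[0,0,0],[0,0,0],[0,0,0]],"roll":[-1,-2,-3,-4,-5,-6,-7,-8]}' 60; python3 -c "
from h import *
s=robot.observe()
print(s['tool_pos'],s['tool_rot'],s['contact_force'],s['opening'],s['qpos'])
y=s['tool_rot'][2];X=np.array([np.cos(y),np.sin(y)]);Y=np.array([np.sin(y),-np.cos(y)])
q=np.array([.4596,-.0985])-s['tool_pos'][:2];print(q@X/.025,q@Y/.025)"
```

```text
time: 33.8
tool_pos: [0.4541, 0.0502, 0.1995]
tool_rot: [-3.137, -0.002, 2.06]
contact_force: [0.2, 0.0, -1.7]
opening: 0.0218
time: 34.47
tool_pos: [0.4577, 0.052, 0.1995]
tool_rot: [-3.141, -0.002, 2.899]
contact_force: [0.2, 0.3, -2.4]
opening: 0.0217
[0.45771821 0.05201122 0.19954407] [-3.14143448e+00 -2.37500836e-03  2.89909996e+00] [ 0.23713243  0.32958394 -2.39183876] 0.021686807652878996 [-5.36746368e-02  2.52185352e-01  1.73318696e+00  3.16967736e-04
  1.15858284e+00 -1.38210579e+00]
-1.5187183006585683 -5.826230531660467
```

```bash
python3 -m crank '{"claw":[0,0,0,0,0,0,0,0],"delta_pos":[[-0.3,-1,0],[-0.7,-2.4,0],[-1.1,-3.8,0],[-1.4,-5,0],[-1.5,-5.8,0],[-1.5,-5.8,0],[-1.5,-5.8,0],[-1.5,-5.8,0]],"roll":[0,0,0,0,0,0,0,0]}' 60; python3 -c "
from h import *
cam('top')
d=cam('wrist'); s=robot.observe()
print(s['tool_pos'],s['tool_rot'],s['contact_force'],s['opening'])
crop(d,240,160,400,290,5,'pics/w26.png')"
```

```text
time: 35.13
tool_pos: [0.4589, -0.0972, 0.1999]
tool_rot: [3.141, -0.002, 2.894]
contact_force: [-0.4, 0.6, -2.4]
opening: 0.0216
[ 0.4592319  -0.09678803  0.20016751] [ 3.14106356e+00 -8.93634950e-04  2.89516925e+00] [ 0.22666758 -0.32859444 -2.24980961] 0.021828429543620752
```

View pics/w26.png

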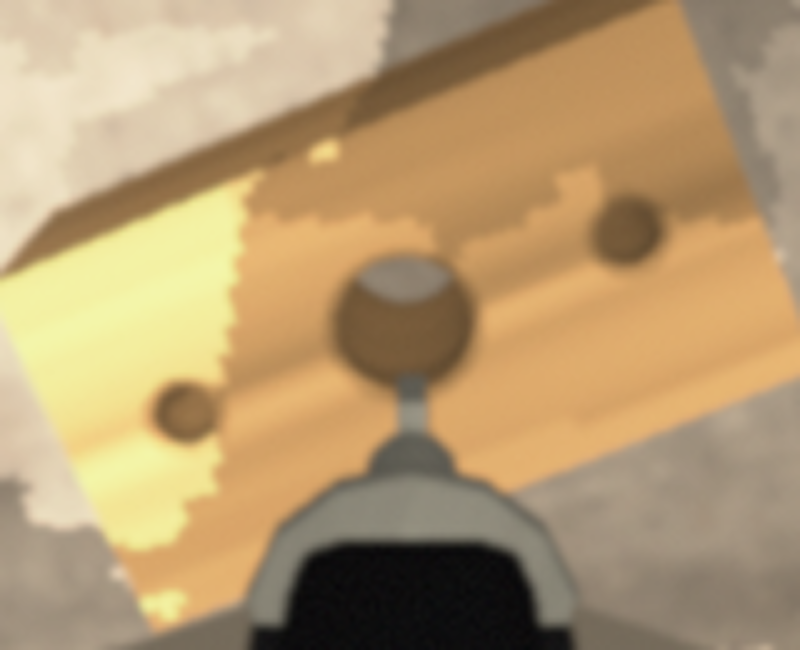

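```bash
python3 -c "
from h import *
d=cam('wrist'); s=robot.observe()
P=lambda u,v,z: onz(d,240+u/5,160+v/5,z)
R=Ro.from_euler('xyz',s['tool_rot']).as_matrix()
T=lambda p:((p-s['tool_pos'])@R*1000).round(2)
zb=s['tool_pos'][2]-.0823
for n,u,v,z in [('hole',404,322,.06),('h1',186,412,.06),('h2',628,231,.06),('hT',404,252,.06),('hB',404,390,.06),('bl',412,376,zb)]: print(n,P(u,v,z).round(4),T(P(u,v,z)))
"
```

```text
hole [ 0.4599 -0.0975  0.06  ] [ -0.75  -0.54 140.29]
h1 [ 0.4654 -0.1328  0.06  ] [-14.73 -33.44 140.27]
h2 [ 0.4546 -0.0621  0.06  ] [ 13.04  32.44 140.31]
hT [ 0.4496 -0.0948  0.06  ] [  9.89  -0.52 140.3 ]
hB [ 0.4701 -0.1     0.06  ] [-11.29  -0.55 140.29]
bl [ 0.4525 -0.0945  0.118 ] [ 7.19  0.59 82.3 ]
```

```bash
python3 -m crank '{"claw":[0,0,0,0,0,0,0,0],"delta_pos":[[0,-0.045,0],[0,-0.045,0.6],[0,-0.045,1.3],[0,-0.045,2],[0,-0.045,2.4],[0,-0.045,2.8],[0,-0.045,3.2],[0,-0.045,3.4]],"roll":[0,0,0,0,0,0,0,0]}' 60;python3 -m crank '{"claw":[0,0,0,0,0,0,0,0],"delta_pos":[[0,0,0.2],[0,0,0.4],[0,0,0.6],[0,0,0.8],[0,0,1],[0,0,1.1],[0,0,1.17],[0,0,1.17]],"roll":[0,0,0,0,0,0,0,0]}' 60; python3 -c "
from h import *
d=cam('side');s=robot.observe()
print(s['tool_pos'],s['tool_rot'],s['contact_force'],s['torque'],s['opening'])
crop(d,280,230,420,350,5,'pics/s27.png')"
```

```text
time: 35.95
tool_pos: [0.4588, -0.0983, 0.1144]
tool_rot: [3.141, -0.002, 2.895]
contact_force: [-0.3, -0.2, -1.9]
opening: 0.0218
time: 36.62
tool_pos: [0.4591, -0.099, 0.0859]
tool_rot: [3.141, -0.0, 2.894]
contact_force: [-0.6, -0.8, -1.5]
opening: 0.0216
[ 0.45920298 -0.09898242  0.08613881] [ 3.14145857e+00 -1.43696359e-04  2.89394647e+00] [ 0.1538247   0.05683479 -1.6196052 ] [-0.05197334  0.0265117   0.04707387] 0.021541832153503263
```

View pics/s27.png

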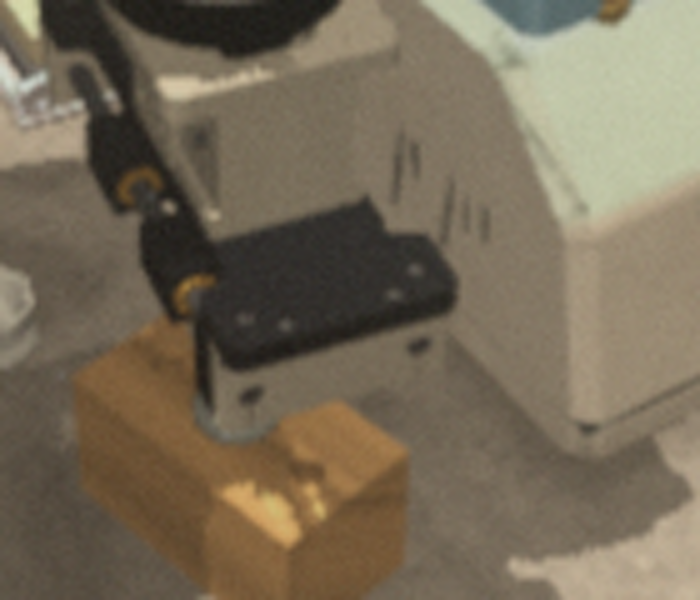

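```bash
python3 -m crank '{"claw":[0,0,0,0,0,0.3,0.4,0.5],"delta_pos":[[0,0,0.04],[0,0,0.07],[0,0,0.07],[0,0,0.07],[0,0,0.07],[0,0,0.07],[0,0,0.07],[0,0,0.07]],"roll":[0,0,0,0,0,0,0,0]}' 20;python3 -m crank '{"claw":[0.5,0.5,0.5,0.5,0.5,0.5,0.5,0.5],"delta_pos":[[0,0,0],[0,0,0],[0,0,0],[0,0,0],[0,0,-0.3],[0,0,-1],[0,0,-2],[0,0,-3.3]],"roll":[0,0,0,0,0,0,0,0]}' 20; python3 -m crank '{"claw":[0.5,0.5,0.5,0.5,0.5,0.5,0.5,0.5],"delta_pos":[[0,0,-1.3],[0,0,-2.6],[0,0,-3.3],[0,0,-3.3],[0,0,-3.3],[0,0,-3.3],[0,0,-3.3],[0,0,-3.3]],"roll":[0,0,0,0,0,0,0,0]}' 20; python3 -c "
from h import *
d=cam('side');crop(d,280,230,420,350,5,'pics/s28.png')
d=cam('wrist');crop(d,200,140,400,290,4,'pics/w28.png');cv2.imwrite('pics/w28f.png',d['color']);s=robot.observe()
print(s['tool_pos'],s['tool_rot'],s['contact_force'],s['torque'],s['opening'])"
```

```text
time: 37.33
tool_pos: [0.4594, -0.099, 0.0847]
tool_rot: [3.142, 0.001, 2.894]
contact_force: [-0.0, -0.9, 0.2]
opening: 0.0359
time: 38.0
tool_pos: [0.458, -0.0985, 0.167]
tool_rot: [3.141, -0.004, 2.894]
contact_force: [0.5, -0.5, 0.5]
opening: 0.0457
time: 38.67
tool_pos: [0.4586, -0.0988, 0.2482]
tool_rot: [3.141, -0.003, 2.894]
contact_force: [0.4, -0.4, 0.2]
opening: 0.0462
[ 0.45886115 -0.09888449  0.2485607 ] [ 3.14126440e+00 -1.88187950e-03  2.89396833e+00] [ 0.49821649  0.57714286 -0.11053042] [ 0.05157931  0.02904876 -0.02345578] 0.045635572209220834
```

View pics/s28.png

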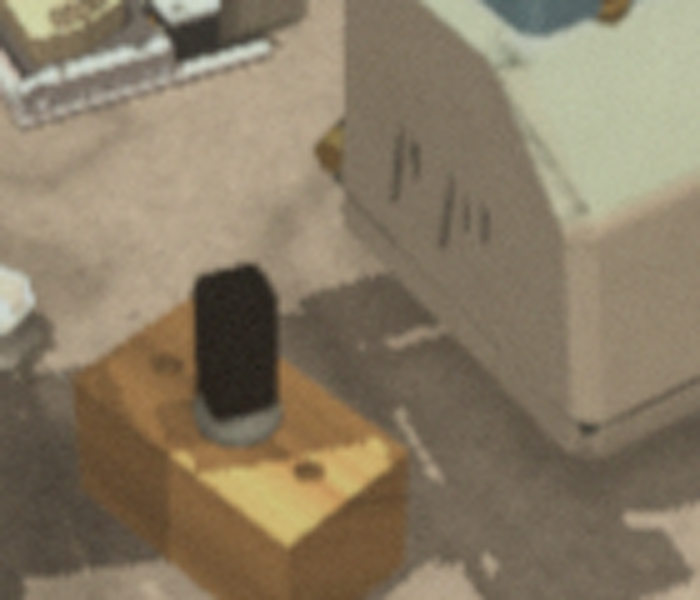

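View pics/w28.png

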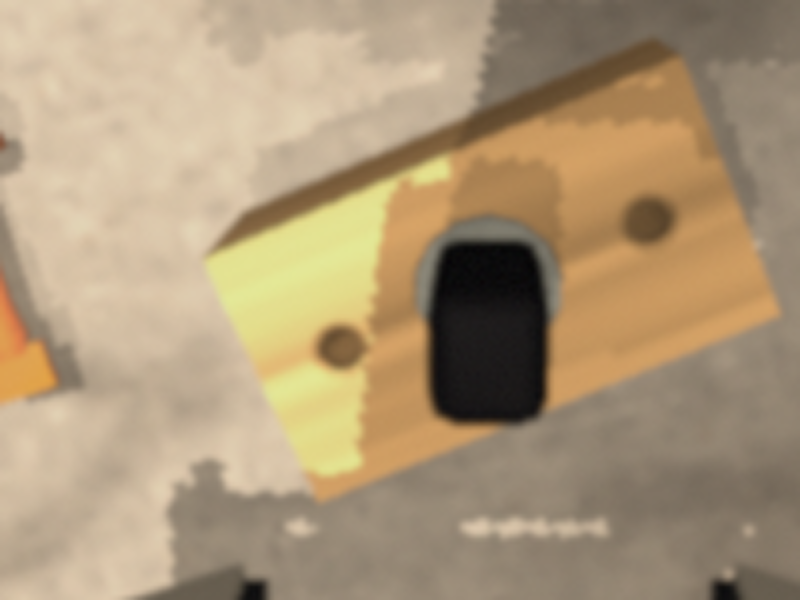

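```bash
python3 -m crank '{"claw":[0,0,0,0,0,0,0,0],"delta_pos":[[0,1.2,0],[0,2.7,0],[0,4.2,0],[0,5.7,0],[0,7.2,0],[0,8.7,0],[-0.5,10.2,0.5],[-1,11.5,1]],"roll":[0,0,0,0,0,-0.5,-0.5,-0.5]}' 20; python3 -m crank '{"claw":[0,0,0,0,0,0,0,0],"delta_pos":[[-0.9,0.4,0.5],[-0.9,0.4,0.5],[-0.9,0.4,0.5],[-0.9,0.4,0.5],[-0.9,0.4,0.5],[-0.9,0.4,0.5],[-0.9,0.4,0.5],[-0.9,0.4,0.5]],"roll":[0,0,0,0,0,0,0,0]}' 20; python3 -c "
from h import *
d=cam('wrist');  s=robot.observe(); print(s['tool_pos'],s['tool_rot'])
crop(d,240,140,400,300,5,'pics/w29c.png')"
```

```text
time: 39.43
tool_pos: [0.5544, 0.1764, 0.2246]
tool_rot: [3.141, 0.001, 2.948]
contact_force: [0.1, -0.9, -0.0]
opening: 0.0012
time: 40.1
tool_pos: [0.5778, 0.1787, 0.2128]
tool_rot: [3.141, 0.001, 2.946]
contact_force: [-0.2, 0.2, -0.1]
opening: 0.0003
[0.5778312  0.1787762  0.21266019] [3.14116526e+00 8.77129394e-04 2.94588134e+00]
```

View pics/w29c.png

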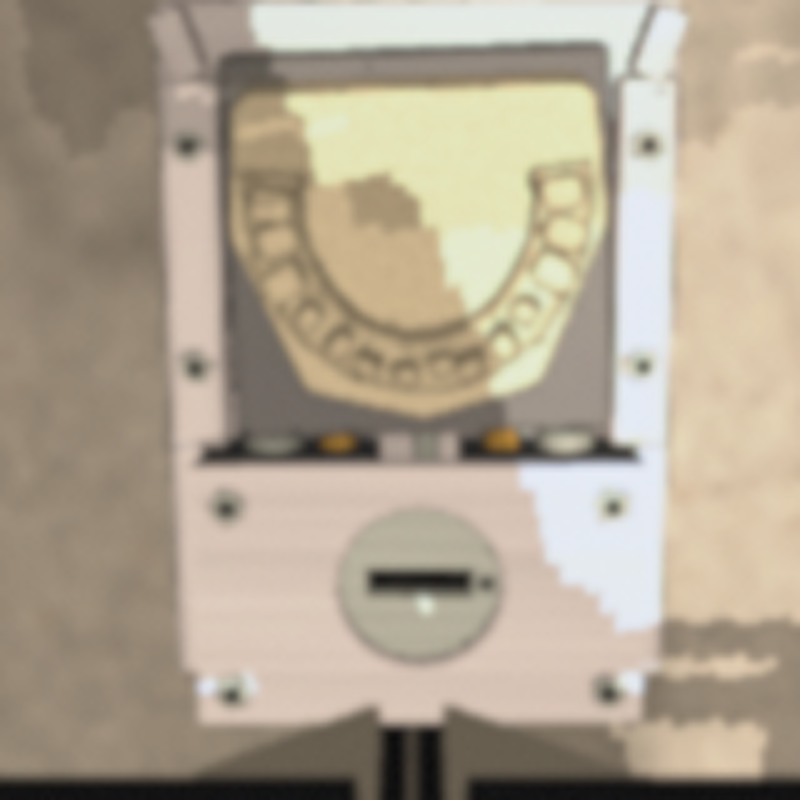

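```bash
python3 -c "
from h import *
d=cam('wrist'); s=robot.observe()
crop(d,275,140,375,160,8,'pics/w30a.png');crop(d,275,215,375,235,8,'pics/w30b.png')
P=lambda u,v,z: onz(d,240+u/5,140+v/5,z)[:2]
y=-.193; X=np.array([np.cos(y),np.sin(y)]);Y=np.array([-X[1],X[0]])
O=np.array([.5628,.1835])
for n,u,v,z in [('pf1',222,55,.022),('pf2',605,45,.022),('pb1',230,429,.022),('pb2',610,427,.022),('Lr1',187,145,.022),('Rr1',648,145,.022),('Lr2',195,366,.022),('Rr2',642,366,.022),('C1',227,507,.033),('C2',612,507,.033),('C3',232,691,.033),('C4',607,690,.033),('s1',370,581,.03),('s2',470,581,.03)]:
  q=P(u,v,z)-O; print(n,(q@X*1000).round(2),(q@Y*1000).round(2))
"
```

```text
pf1 -33.39 -32.44
pf2 -34.85 31.13
pb1 30.74 -32.79
pb2 30.57 33.49
Lr1 -18.54 -38.72
Rr1 -18.32 38.73
Lr2 19.47 -38.54
Rr2 19.69 38.77
C1 41.65 -32.68
C2 41.84 33.07
C3 75.34 -32.74
C4 75.34 33.03
s1 56.06 -8.43
s2 56.11 8.98
```

View pics/w30a.png

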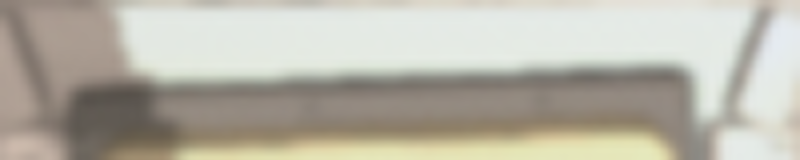

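View pics/w30b.png

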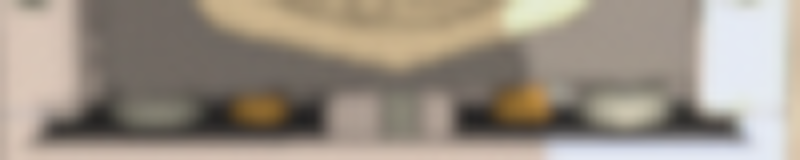

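```bash
python3 -c "
from h import *
d=cam('wrist'); s=robot.observe();cv2.imwrite('pics/w31f.png',d['color'])
g=cv2.cvtColor(d['color'],cv2.COLOR_BGR2GRAY).astype(float); g=cv2.GaussianBlur(g,(3,3),0)
def edge(u,v0,v1,sgn):
  c=g[v0:v1,u]; dd=sgn*np.diff(c); i=int(dd.argmax())
  if 0<i<len(dd)-1:
    a,b,e=dd[i-1:i+2]; o=.5*(a-e)/(a-2*b+e) if a-2*b+e else 0
  else:o=0
  return v0+i+.5+o,dd[i]
y=-.193; X=np.array([np.cos(y),np.sin(y)]);Y=np.array([-X[1],X[0]])
O=np.array([.5628,.1835])
for nm,v0,v1,sg in [('front',142,156,-1),('back',217,235,-1)]:
  pts=[]
  for u in range(286,361,3):
    v,m=edge(u,v0,v1,sg); q=onz(d,u,v,.022)[:2]-O; pts.append((u,round(v,1),round(m),round(q@X*1000,1),round(q@Y*1000,1)))
  print(nm,pts)
"
```

```text
front [(286, np.float64(150.2), 23, np.float64(-34.1), np.float64(-31.0)), (289, np.float64(149.9), 24, np.float64(-34.4), np.float64(-28.5)), (292, np.float64(149.4), 42, np.float64(-34.7), np.float64(-26.0)), (295, np.float64(149.7), 39, np.float64(-34.4), np.float64(-23.6)), (298, np.float64(149.6), 39, np.float64(-34.5), np.float64(-21.1)), (301, np.float64(149.6), 40, np.float64(-34.6), np.float64(-18.6)), (304, np.float64(149.5), 41, np.float64(-34.6), np.float64(-16.1)), (307, np.float64(149.5), 42, np.float64(-34.6), np.float64(-13.6)), (310, np.float64(149.4), 41, np.float64(-34.6), np.float64(-11.1)), (313, np.float64(149.2), 39, np.float64(-34.8), np.float64(-8.6)), (316, np.float64(149.1), 38, np.float64(-34.9), np.float64(-6.1)), (319, np.float64(148.9), 39, np.float64(-35.0), np.float64(-3.7)), (322, np.float64(148.8), 41, np.float64(-35.2), np.float64(-1.2)), (325, np.float64(148.8), 40, np.float64(-35.2), np.float64(1.3)), (328, np.float64(148.6), 42, np.float64(-35.3), np.float64(3.8)), (331, np.float64(148.6), 42, np.float64(-35.3), np.float64(6.3)), (334, np.float6
[... 1546 characters left out ...]
), 23, np.float64(27.4), np.float64(3.9)), (331, np.float64(221.3), 23, np.float64(26.7), np.float64(6.5)), (334, np.float64(227.7), 24, np.float64(32.5), np.float64(9.1)), (337, np.float64(219.4), 29, np.float64(25.0), np.float64(11.7)), (340, np.float64(218.7), 31, np.float64(24.4), np.float64(14.3)), (343, np.float64(228.1), 28, np.float64(32.9), np.float64(17.0)), (346, np.float64(227.8), 27, np.float64(32.6), np.float64(19.6)), (349, np.float64(229.4), 20, np.float64(34.0), np.float64(22.2)), (352, np.float64(229.9), 25, np.float64(34.5), np.float64(24.9)), (355, np.float64(229.6), 27, np.float64(34.3), np.float64(27.5)), (358, np.float64(228.4), 20, np.float64(33.1), np.float64(30.1))]
```

```bash
python3 -c "
from h import *
d=cam('top');cv2.imwrite('pics/t32.png',d['color']);d=cam('side');cv2.imwrite('pics/s32.png',d['color'])"
```

View pics/s32.png

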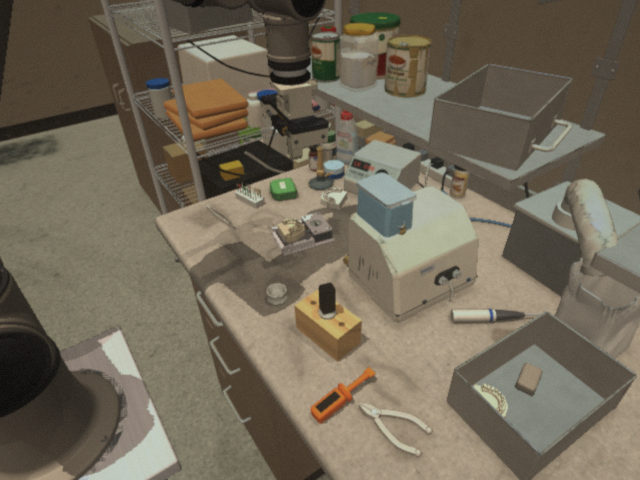

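The driver stands in its hole at (327,300). The bystanders (dish, tweezers, burs, spare cast) are where they were. The orange look-alike is lying down; it already lay there in the 6 s wrist picture, before the arm had been near it. Handing in.

```bash
python3 -c "
from h import *
s=robot.observe();print(s['time'],s['contact_force']);print(robot.hand_in())"
```

```text
40.35 [-0.47304805 -0.32241747  0.06689595]
the job is handed in; nothing more can be done
None
```

I clamped the cast, put the screwdriver back in its hole and handed the job in at 40.4 s. I think all the end conditions are met, but I could not measure the force on the rest buttons directly.

**Pushing the plate:** The first push reached the pins at about 7 N. I backed away too fast and the plate sprang back to about 9 mm short. A second push with a slow retreat left it square and about 2.4 mm short, with the cam still open (about −0.05 rad).

**Turning the cam:** I turned it clockwise until the wrist torque averaged 0.43 N m, just under the 0.45 N m given as tight. I then took the twist off and lifted the blade out. The slot read 1.57 to 1.61 rad afterwards, so the cam stayed where I left it.

**Last checks:**
- **Screwdriver:** it stands upright with its collar seated on the block.
- **Listed bystanders:** the dish, tweezers, spare cast and bur stand looked unmoved.
- **Robot:** it touched nothing when I handed in.

**Doubtful points:**
- **Plate tilt:** in the last picture the front edge shows the plate turned by about 0.027 rad, inside the 0.04 limit. It probably bears mainly on one button.
- **Plate position:** its centre is an estimated 0.7 to 1.25 mm short of home, against a limit of 1.5 mm. My picture measurements are only good to about 0.5 mm, and different edges of the plate did not fully agree.
- **Button force:** I estimate 20 to 30 N, inferred only from the torque.
- **Orange look-alike:** it was upright in the first picture but lying down by the 6 s one. I do not believe the arm touched it.

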